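Pin the cold-finger sledge for transport

TASK

Make the cold finger safe for transport in the open instrument case: first lift the lens mount out of the way of the sledge and stand it upright in its pocket in the foam, then slide the sledge with the copper block fully home so that its lug goes between the fork plates, and then push the long T-headed pin through fork and lug from the robot's side until its head sits against the fork. Keep the lens mount upright, and leave the other loose things where they are.

Things in the scene. Friction and masses are not known exactly. Their poses are not given: they have to be found in the camera images.
- case: Olive steel instrument case lying open, fixed on the bench: two half shells, each 280 (x) x 300 (y) mm, walls 50 high, 4 thick. Origin at bench height under the centre of the working half; the lid half lies folded back beyond it (x 145 to 425 mm). A grey foam deck fills the working half up to z = 32. The sledge runs on it along y at x = 0, towards the fork.
- fork_mouth (a point): Centre of the near hole's mouth in the steel fork (case frame x -29, y -90, z 85 mm); axes as the case. The fork: two upright plates on the deck, 15 thick (x -29 to -14 and 14 to 29), 50 wide (y -115 to -65), up to z = 112, each with a greased 20 mm round hole along x at y -90, z 85. The pin goes in here along the case's +x.
- pocket (a point): Centre of the floor of the lens mount's pocket, a rectangular recess in the foam 58 (x) x 42 (y) mm, 14 deep, with a pale floor (at case frame x = 85, y = 60, z = 18 mm); axes as the case.
- sledge (a joint): Travel of the sledge along the case's +y away from home (m): 0 = fully home against its stop, lug hole in line with the fork holes; up to 0.125. It slides with light friction and stays where it is left.
- lug_hole (a point): Centre of the hole (20 mm, along x) in the sledge's lug, a steel plate 24 thick in x, 44 wide and 44 high, z = 85 mm; axes as the case. The lug reaches 22 mm beyond the hole towards the fork (-y) and is fixed by a bar to the copper block.
- block_back (a point): On the rear face (the +y face, away from the fork) of the copper cold-finger block, at z = 85 mm and 105 mm from the lug hole along +y. The block is 50 (x) x 60 (y) mm, from z = 42 to 104, with an 8 mm high disc on top.
- lens_mount: Blue lens mount standing on the foam between the lug and the fork: base 45 (x) x 28 (y) x 12 mm, upright frame 45 (x) x 18 (y) mm up to z = 75 with a round lens seen along y. Origin at the centre of its underside, z up. About 0.2 kg.
- long_pin: The long T-headed steel pin, lying flat on the bench, 0.2 kg: round shaft 18 mm diameter, 125 long, last 12 tapering to 8 diameter; head block 22 (x) x 50 (y) x 18 (z). x runs along the shaft to the tip. Origin on its underside (9 below the shaft axis), 55 from the head's seating face; tip at x = 70, head x -77 to -55.
- pin_seat (a point): On the long pin's axis, in the plane of the head's seating face (meets fork_mouth when seated); axes as the pin.
- pin_tip (a point): On the long pin's axis at the tip.
- short_pin: Bystander: a short T-headed pin of the same thickness, shaft only 55 mm, too short for the fork. Origin on its underside, 20 mm from the head's seating face; x towards the tip.
- connector: Bystander: silver twist-lock fiber connector body standing upright, 44 mm diameter, 65 high. Origin at the centre of its underside.
- flange: Bystander: dark round viewport flange, 114 mm diameter, 28 high, lying in the lid half. Origin at the centre of its underside.
- bottle: Bystander: white bottle, 60 mm diameter, 150 high. Origin at the centre of its underside.
- jar: Bystander: amber jar, 64 mm diameter, 80 high. Origin at the centre of its underside.
Mind the look-alikes: they are no part of the job. There is more than one size of the lens_mount; the job needs the largest. Leave any purple look-alike of the long_pin alone.

How it is judged:
On the way, in this order (a step that is already met when the one before it is completed fails the run):
1. the lens mount stands in its pocket, let go (x of lens_mount in the frame of pocket between -0.012 and 0.012 m and y of lens_mount in the frame of pocket between -0.012 and 0.012 m and z of lens_mount in the frame of pocket below 0.004 m and angle between lens_mount's own z axis and vertical below 0.12 rad and contact force between the fingers and lens_mount below 0.1 N), for 0.2 s.
2. the sledge is fully home (value of joint sledge below 0.004 m), for 0.2 s.
3. the long pin is through fork and lug with its head against the fork (x of pin_seat in the frame of fork_mouth between -0.004 and 0.004 m and y of pin_seat in the frame of fork_mouth between -0.004 and 0.004 m and z of pin_seat in the frame of fork_mouth between -0.004 and 0.004 m and angle between the x axis of long_pin and the x axis of case, either way round below 0.06 rad), for 0.2 s.
At the end, for the whole second after the job is handed in: Lens mount upright (0.12 rad) on the floor of its pocket (12 mm sideways, 4 mm high); sledge within 4 mm of home; long pin through fork and lug along the case's x (0.06 rad), its seating face within 4 mm of the fork mouth in x, y and z; pin and lens mount at rest (all of step 3 and x of lens_mount in the frame of pocket between -0.012 and 0.012 m and y of lens_mount in the frame of pocket between -0.012 and 0.012 m and z of lens_mount in the frame of pocket below 0.004 m and angle between lens_mount's own z axis and vertical below 0.12 rad and value of joint sledge below 0.004 m and linear speed of each of long_pin, lens_mount below 0.02 m/s); the robot touches nothing.
It fails at once if the lens mount is tipped by more than 0.6 rad (angle between lens_mount's own z axis and vertical above 0.6 rad).
It fails at once if a bystander (short pin, connector, flange, bottle or jar) is moved more than 30 mm (distance of any of short_pin, connector, flange, bottle, jar from where it was at the start of the episode above 0.03 m).
It also fails if it takes over 72 s, if anything falls off the work surface, if the arm or the gripper's body presses on something with over 40 N, if the wrist force passes 120 N, or if a joint passes its speed limit or range.

ROBOT

A 6-joint arm with a two-finger parallel gripper is mounted at the origin on the work surface. World frame = base frame: x ahead of the robot, y to its left, z up, the work surface at z = 0. Lengths are in m, angles in rad, forces in N, time in s.
With the tool pointing down it reaches from about 0.275 to 0.975 m from the base axis. Payload 8.4 kg.
Tool frame: the origin (TCP) lies midway between the tips of the shut fingers; the grasp point (between the pads) lies 19 mm behind it (bot.hold_point_z is the distance from the TCP to the grasp point, in m); z points along the fingers, x is the direction in which the jaws open and shut, and the axes are right-handed (so a half turn about z gives the same grasp; the last joint's range is limited). The gripper opens to 92 mm and grips with 3 to 60 N. Pads are 20 mm wide; open, the fingers measure 128 mm over their backs; the gripper's body (75 mm by 189 mm) begins 69 mm behind the grasp point.
Start: joints at [-1.203, 0.353, 1.633, -0, 1.155, -0.002], TCP at [0.226, -0.583, 0.215] pointing down, gripper open.
Joint ranges: [-2.63, 2.63], [-0.92, 2.1], [0.06, 2.66], [-1.3, 4.44], [0, 2.69], [-3.02, 3.02]. Speed limits (rad/s): [2.22, 2.22, 2.79, 3.14, 3.14, 3.14].

INTERFACE

Orientations are given as a unit quaternion [w, x, y, z].
In Python, from bench import bot gives the robot as it stands.
- The arm moves only by the tool play_rows, never from a script. Its argument "targets" is a list of rows, each a list of 2 entries, a list of its own where there are three numbers: the shift along the tool's x, y, z in units of 30 mm (1.0 is 30 mm), then the turn about the tool's z in units of 5 degrees (1.0 is 5 degrees). In form: [[[dx, dy, dz], twist], ...]. A call has 1 to 8 rows; each row shifts and turns the commanded pose from where the row before left it, along the tool's axes as they then stand; what a row does not reach is not made up. A row lasts 1/12 s, in which the tool goes at most 41.7 mm and 7.16 degrees, less where a joint would pass 70% of its speed; a pose out of reach is approached as far as the arm can. A call is refused whole if a number of a shift passes 1 or a number of a turn 1, either way. A call with a gripper value outside its range is refused whole. "grip" is the closure, from -1 (fully open) to 1 (shut), so that 0 is half open, set as the call begins (left out, the last holds). The fingers move at their own pace and stop on an object; "newtons" is the grip in N (left out, the last holds). Time passes only in rows, so rows that do not move let the fingers close. It gives the time, the measured TCP pose, the force and the opening at its end, in the units of the state.
- bot.get_obs(): the state, without advancing time (a new reading comes with each control period).
- bot.capture(name): name is "scene" or "top" or "wrist"; returns the picture (420x560x3 uint8, blue, green, red); there is no depth.
- bot.camera_model(name): a dict with "fx", "fy", "cx", "cy" (pixels), "extrinsics" (4x4, takes a point from camera to world coordinates); the wrist camera has in their place "hand_eye" (4x4, takes a point from camera to tool coordinates, whose origin is the TCP and whose axes are the tool frame's). Camera axes: x right, y down, z forward; pixel columns grow to the right and rows downward; lengths in m; the calibration is good to about 2 mm. A picture is of the moment at which its call begins: read the wrist's pose just before it. camera_model takes no time and is no camera call.
- bot.close_job(): hands the job in, once; it reports no verdict.
The state is a dict: "time_s": time; "qpos": joint angles; "qvel": joint speeds; "joint_efforts": joint torques, N m; "position": TCP position; "eef_rot": TCP orientation; "force": force on the tool from outside, world axes, zero at the start; "ft_torque": the same for the moment, N m; "finger_gap": opening from 0.0 (shut) to 1.0 (fully open).
Only numpy, scipy, OpenCV 4.12 (cv2) and the standard library are available. Lean on these libraries where they do the work, as an engineer would, in place of code of your own. Each camera call takes 0.05 s, during which the arm holds its last target.

## Working session

There is one attempt and no reset: what is moved stays moved. The work goes in short steps, Python scripts to look and compute and a tool call to move; the robot and the scene stay as the last step left them, time stands still between calls to the robot, and variables do not carry over. Pictures are saved under pics/ and viewed, and the job is handed in when it is done.

Besides the shell and the picture viewer there is one more tool, called after "Emit:" as name([rows], argument=value, ...), one row to a line, values as JSON. play_rows: Moves the arm, as the interface text tells. Its arguments: {"type":"object","properties":{"targets":{"type":"array"},"grip":{"type":"number"},"newtons":{"type":"number"}},"required":["targets"]}

```bash
mkdir -p pics; ls
python3 - <<'E'
from bench import bot
import cv2, numpy as np
np.set_printoptions(precision=4,suppress=True)
o=bot.get_obs(); print(o)
for n in ["scene","top","wrist"]:
    print(n,bot.camera_model(n))
    cv2.imwrite(f"pics/{n}0.png",bot.capture(n))
print(bot.hold_point_z)
E
```

```text
pics
{'time_s': 0.0, 'qpos': array([-1.2034,  0.3536,  1.6341, -0.    ,  1.1552, -0.0024]), 'qvel': array([ 0.0007, -0.0002,  0.0011,  0.0007, -0.0017, -0.0001]), 'joint_efforts': array([  0.0016, -59.3835, -33.4212,   0.0698,   0.0232,  -0.0001]), 'position': array([ 0.2257, -0.5823,  0.2139]), 'eef_rot': array([-0.0004,  0.8251, -0.565 , -0.0006]), 'force': array([-0.756 ,  0.1973, -0.0648]), 'ft_torque': array([0.0079, 0.0219, 0.0141]), 'finger_gap': 1.0029258403207715}
scene {'fx': 530.4928856244287, 'fy': 530.4928856244287, 'cx': 273.97900014729277, 'cy': 213.61881893680203, 'extrinsics': array([[ 0.0633,  0.6042, -0.7943,  1.4917],
       [ 0.998 , -0.033 ,  0.0544, -0.0334],
       [ 0.0066, -0.7961, -0.6051,  0.8303],
       [ 0.    ,  0.    ,  0.    ,  1.    ]])}
top {'fx': 544.1736083537953, 'fy': 544.1736083537953, 'cx': 283.40022308772285, 'cy': 214.6462678458378, 'extrinsics': array([[-0.0187, -0.9835,  0.1801,  0.2726],
       [-0.9998,  0.0184, -0.0032,  0.033 ],
       [-0.0001, -0.1801, -0.9836,  1.5855],
       [ 0.    ,  0.    ,  0.    ,  1.    ]])}
wrist {'fx': 289.8087813096906, 'fy': 289.8087813096906, 'cx': 272.92819180896, 'cy': 208.34305259828926, 'hand_eye': array([[ 1.    , -0.0003, -0.0005,  0.    ],
       [ 0.0004,  0.9635,  0.2676, -0.0746],
       [ 0.0004, -0.2676,  0.9635, -0.1713],
       [ 0.    ,  0.    ,  0.    ,  1.    ]])}
0.0187
```

View pics/scene0.png

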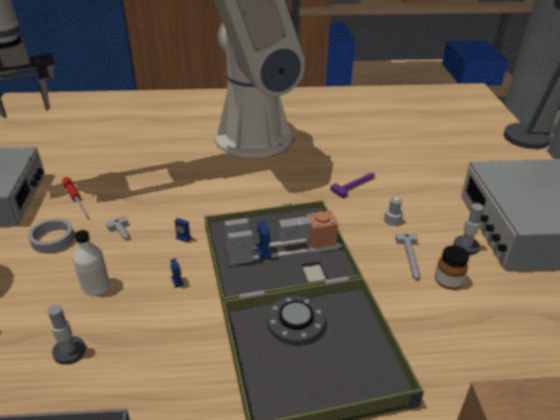

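View pics/top0.png

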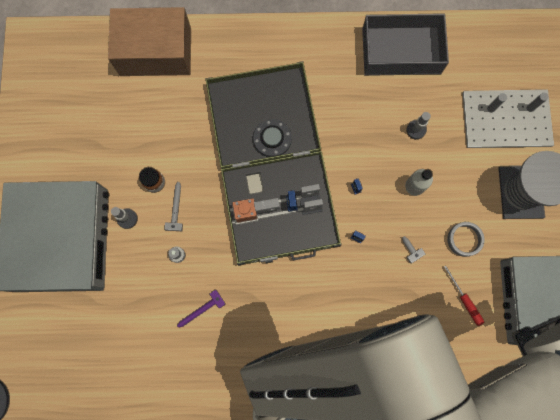

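View pics/wrist0.png

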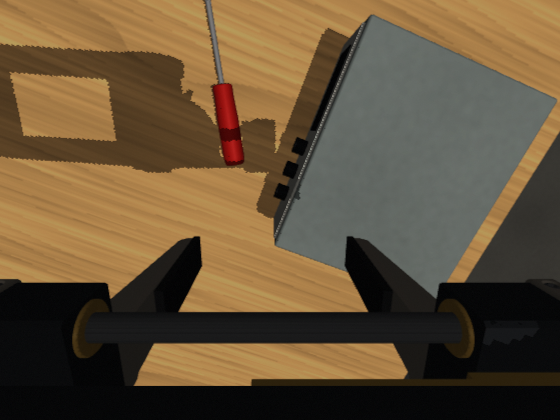

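Scene: the case is centred near (280,205) in the top view, with the block at (245,209), lug at (268,207), blue mount at (292,200), fork at (311,198) and pocket at (255,183). The long pin is at (175,207), head towards the robot, and the purple look-alike is at (200,310).

```bash
cat > h.py <<'E'
import cv2, numpy as np
from bench import bot
from scipy.spatial.transform import Rotation as R
np.set_printoptions(precision=4,suppress=True)
def rot(q): return R.from_quat([q[1],q[2],q[3],q[0]]).as_matrix()
def cam(name,obs=None):
    m=bot.camera_model(name)
    K=np.array([[m['fx'],0,m['cx']],[0,m['fy'],m['cy']],[0,0,1.]])
    if name=='wrist':
        T=np.eye(4);T[:3,:3]=rot(obs['eef_rot']);T[:3,3]=obs['position'];E=T@m['hand_eye']
    else: E=m['extrinsics']
    return K,E
def ray(K,E,uv,z):
    uv=np.atleast_2d(np.array(uv,float))
    d=(np.linalg.inv(K)@np.c_[uv,np.ones(len(uv))].T).T@E[:3,:3].T
    o=E[:3,3]
    return o+d*((z-o[2])/d[:,2])[:,None]
def proj(K,E,P):
    P=np.atleast_2d(P); c=(P-E[:3,3])@E[:3,:3]; p=c@K.T
    return p[:,:2]/p[:,2:]
E
python3 - <<'E'
import cv2
im=cv2.imread('pics/top0.png')
c=im[140:280,130:360]
cv2.imwrite('pics/topz.png',cv2.resize(c,None,fx=3.4,fy=3.4,interpolation=cv2.INTER_CUBIC))
E
```

```text
(no output)
```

View pics/topz.png

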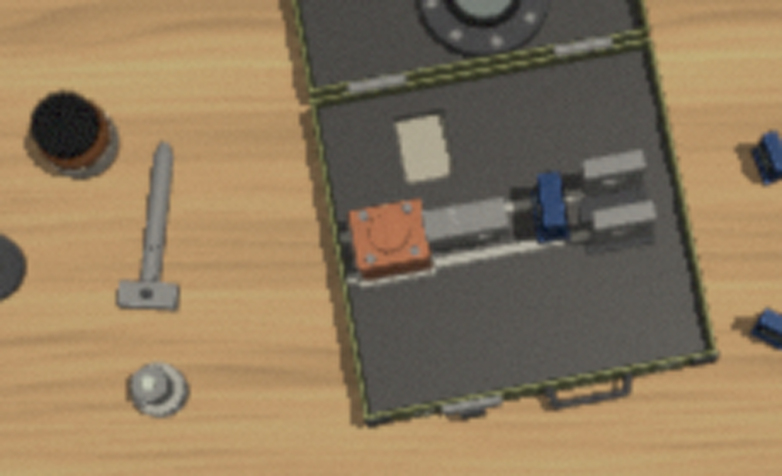

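Run:
```python
from h import *
K,E=cam('top')
z=lambda p:np.array(p,float)/3.4+[130,140]-0.35
names=['c-x+y','c-x-y','c+x+y','c+x-y']
P=ray(K,E,z([(368,418),(712,353),(317,100),(646,40)]),0.05); print(P)
M=ray(K,E,z([(538,205),(563,205),(550,176),(552,238)]),0.107);print('mount',M)
print('pin tip,head',ray(K,E,z([(165,145),(148,294)]),0.012))
print('pocket',ray(K,E,z([(422,148)]),0.018))
```

```text
[[ 0.4186  0.159   0.05  ]
 [ 0.4675 -0.1286  0.05  ]
 [ 0.692   0.2017  0.05  ]
 [ 0.7401 -0.0818  0.05  ]]
mount [[ 0.5845  0.0149  0.107 ]
 [ 0.5842 -0.0055  0.107 ]
 [ 0.6086  0.0046  0.107 ]
 [ 0.5569  0.0041  0.107 ]]
pin tip,head [[0.6643 0.3387 0.012 ]
 [0.5326 0.3512 0.012 ]]
pocket [[0.6559 0.1138 0.018 ]]
```

Emit:
play_rows([
  [[0,0,-1],-1],
  [[0,0,-1],-1],
  [[0,0,-1],-1],
  [[0,0,-1],-1],
  [[0,0,0],-1],
  [[0,0,0],-1],
  [[0,0,0],-1],
  [[0,0,0],-1],
], grip=-1, newtons=40)

```text
time_s: 0.82
position: [0.2259, -0.5826, 0.3345]
eef_rot: [-0.0, 0.969, -0.247, -0.0]
force: [-0.4, 0.3, 0.4]
finger_gap: 0.998
```

Emit:
play_rows([
  [[0,0,0],-1],
  [[0,0,0],-1],
  [[0,0,0],-1],
  [[0,0,0],-1],
  [[0,0,0],-1],
  [[0,0,0],-1],
  [[0,0,0],-1],
  [[0,0,0],-0.7],
])

```text
time_s: 1.48
position: [0.2258, -0.5826, 0.3342]
eef_rot: [-0.0, 0.996, 0.087, -0.0]
force: [0.2, -0.3, -0.3]
finger_gap: 1.001
```

```bash
cat >> h.py <<'E'
def delta(x,y,z,yawdeg):
    o=bot.get_obs(); Rm=rot(o['eef_rot']); d=Rm.T@(np.array([x,y,z])-o['position'])
    yaw=np.degrees(np.arctan2(Rm[1,0],Rm[0,0]))
    print('t',round(o['time_s'],2),'pos',o['position'],'yaw',round(yaw,2),'F',o['force'],'gap',round(o['finger_gap'],3))
    print('units',d/0.03,'twist',-(((yawdeg-yaw)+180)%360-180)/5)
E
python3 - <<'E'
from h import *
delta(0.58,0.06,0.30,9.6); print(bot.get_obs()['qpos'])
E
```

```text
t 1.48 pos [ 0.2258 -0.5826  0.3342] yaw 9.96 F [ 0.2296 -0.2702 -0.261 ] gap 1.001
units [ 15.3315 -19.0548   1.151 ] twist 0.07100111844073353
[-1.2034  0.2671  1.4886 -0.      1.3866 -1.3772]
```

Emit:
play_rows([
  [[0.77,-0.95,0],0],
  [[0.77,-0.95,0],0],
  [[0.77,-0.95,0],0],
  [[0.77,-0.95,0],0],
  [[0.77,-0.95,0],0],
  [[0.77,-0.95,0],0],
  [[0.77,-0.95,0],0],
  [[0.77,-0.95,0],0],
])

```text
time_s: 2.15
position: [0.37, -0.3252, 0.3345]
eef_rot: [-0.0, 0.996, 0.084, -0.0]
force: [1.1, -0.7, 0.0]
finger_gap: 0.998
```

Emit:
play_rows([
  [[0.77,-0.95,0],0],
  [[0.77,-0.95,0],0],
  [[0.77,-0.95,0],0],
  [[0.77,-0.95,0],0],
  [[0.77,-0.95,0],0],
  [[0.77,-0.95,0],0],
  [[0.77,-0.95,0],0],
  [[0.77,-0.95,0],0],
])

```text
time_s: 2.82
position: [0.5139, -0.0692, 0.3345]
eef_rot: [0.0, 0.996, 0.084, -0.0]
force: [-0.2, -0.4, -0.1]
finger_gap: 1.001
```

Emit:
play_rows([
  [[0.77,-0.95,0.3],0],
  [[0.77,-0.95,0.3],0],
  [[0.77,-0.95,0.3],0],
  [[0.77,-0.95,0.3],0],
  [[0,0,0],0],
  [[0,0,0],0],
  [[0,0,0],0],
])

```text
time_s: 3.4
position: [0.585, 0.0566, 0.2983]
eef_rot: [0.0, 0.996, 0.085, -0.001]
force: [-0.2, -0.8, -0.5]
finger_gap: 0.998
```

Run:
```python
from h import *
delta(0.58,0.06,0.30,9.6); o=bot.get_obs(); print(o['qpos'],o['qvel'])
im=bot.capture('wrist'); cv2.imwrite('pics/w1.png',im)
import pickle; pickle.dump(o,open('w1.pkl','wb'))
```

```text
t 3.4 pos [0.585  0.0566 0.2983] yaw 9.73 F [-0.1852 -0.8349 -0.5053] gap 0.998
units [-0.1438 -0.1396 -0.0565] twist 0.025883649503543892
[ 0.0942  0.2272  1.6171 -0.0005  1.2984 -0.0755] [-0.0231 -0.0195  0.0041  0.0017 -0.0008 -0.0009]
```

View pics/w1.png

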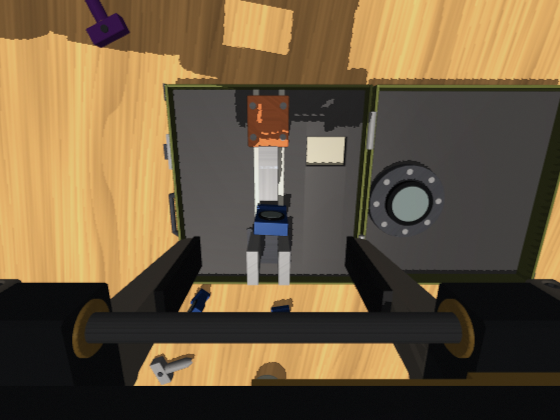

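Run:
```python
import cv2
im=cv2.imread('pics/w1.png')
c=im[80:290,160:385]
cv2.imwrite('pics/w1z.png',cv2.resize(c,None,fx=2.8,fy=2.8,interpolation=cv2.INTER_CUBIC))
```

```text
(no output)
```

View pics/w1z.png

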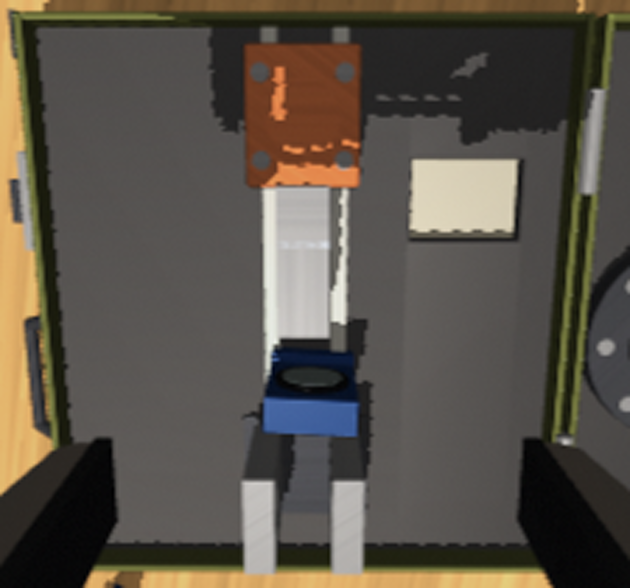

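Run:
```python
from h import *
import pickle
o=pickle.load(open('w1.pkl','rb')); K,E=cam('wrist',o)
z=lambda p:np.array(p,float)/2.8+[160,80]-0.3
F=ray(K,E,z([(242.5,479),(364,478),(242.5,573),(364,571),(276,479),(332,479)]),0.112)
f=F[:4].mean(0)
yaw=np.degrees(np.arctan2(*(F[1]-F[0]+F[3]-F[2])[[1,0]])); yawy=np.degrees(np.arctan2(*(-(F[0]-F[2]+F[1]-F[3]))[[0,1]]))
print('fork ctr',f,'yaw',yaw,yawy,'w',np.linalg.norm(F[1]-F[0]),np.linalg.norm(F[0]-F[2]))
R_=ray(K,E,z([(18,18),(586,16)]),0.05); print('rim +y corners',R_, np.degrees(np.arctan2(*(R_[1]-R_[0])[[1,0]])))
a=np.radians(9.6); Rz=np.array([[np.cos(a),-np.sin(a)],[np.sin(a),np.cos(a)]])
c=f[:2]-Rz@[0,-.09]; print('case from fork',c,'from rim', R_.mean(0)[:2]-Rz@[0,.15])
loc=lambda P:(np.atleast_2d(P)[:,:2]-c)@Rz*1000
Pk=ray(K,E,z([(411,159),(518,159),(518,233),(409,233)]),0.018);print('pocket',Pk.mean(0),loc(Pk.mean(0)))
B=ray(K,E,z([(245,43),(360,43),(247,187),(360,185)]),0.104);print('block',loc(B))
L=ray(K,E,z([(277,338),(331,338)]),0.107);print('lug',loc(L))
M=ray(K,E,z([(265,399),(357,399),(264,433),(357,435)]),0.107);print('mount',M.mean(0),loc(M),loc(M.mean(0)))
Mb=ray(K,E,z([(272,350),(355,350)]),0.044);print('base',loc(Mb))
K,E=cam('top')
P=ray(K,E,np.array([(368,418),(712,353),(317,100),(646,40)])/3.4+[130,140]-.35,0.05);print('rim top',loc(P))
```

```text
fork ctr [ 0.5955 -0.0507  0.112 ] yaw 10.518014059110172 170.56069948340155 w 0.05791743431851855 0.050189833225051404
rim +y corners [[0.4205 0.1596 0.05  ]
 [0.6892 0.2065 0.05  ]] 9.888450998906464
case from fork [0.5805 0.038 ] from rim [0.5798 0.0351]
pocket [0.6559 0.1121 0.018 ] [[86.6902 60.4436]]
block [[-24.103  130.0394]
 [ 24.3945 130.126 ]
 [-24.5242  70.5361]
 [ 25.3356  71.496 ]]
lug [[-11.9081   2.6539]
 [ 12.9436   2.7053]]
mount [0.59   0.0035 0.107 ] [[-17.8833 -26.8904]
 [ 25.353  -26.7981]
 [-18.6194 -43.902 ]
 [ 25.6244 -44.819 ]] [[  3.6187 -35.6024]]
base [[-17.92   -19.7389]
 [ 27.099  -19.6452]]
rim top [[-139.4513  146.2899]
 [-139.1353 -145.4381]
 [ 137.2994  142.7853]
 [ 137.4432 -144.758 ]]
```

Run:
```python
from h import *
delta(0.5895,0.0035,0.066,9.7)
```

```text
t 3.45 pos [0.585  0.0561 0.2987] yaw 9.67 F [0.4155 0.4307 0.6946] gap 0.998
units [-0.1431  1.7503  7.7578] twist -0.005664015878477357
```

Emit:
play_rows([
  [[-0.14,0.75,0],0],
  [[0,1,0],0],
  [[0,0,1],0],
  [[0,0,1],0],
  [[0,0,1],0],
  [[0,0,1],0],
  [[0,0,0],0],
  [[0,0,0],0],
])

```text
time_s: 4.12
position: [0.589, 0.0032, 0.1784]
eef_rot: [-0.0, 0.996, 0.084, -0.001]
force: [0.8, -0.7, 0.6]
finger_gap: 0.998
```

Run:
```python
from h import *
delta(0.5895,0.0035,0.066,9.7)
im=bot.capture('wrist'); cv2.imwrite('pics/w2.png',im)
```

```text
t 4.12 pos [0.589  0.0032 0.1784] yaw 9.6 F [ 0.8377 -0.696   0.648 ] gap 0.998
units [ 0.0268 -0.0049  3.747 ] twist -0.020145640515107744
```

View pics/w2.png

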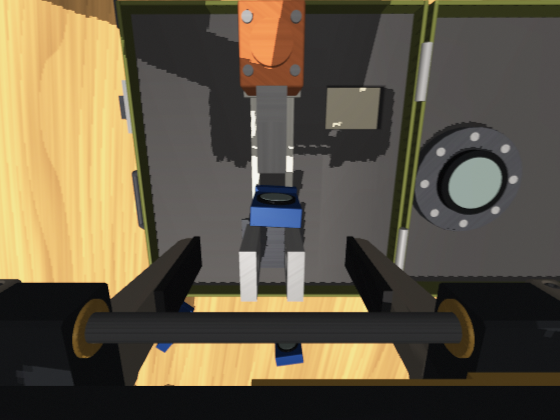

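Run:
```python
from h import *
o=bot.get_obs(); K,E=cam('wrist',o)
im=cv2.imread('pics/w2.png'); hsv=cv2.cvtColor(im,cv2.COLOR_BGR2HSV)
m=cv2.inRange(hsv,(105,120,60),(125,255,255)); m[:150]=0; m[240:]=0
ys,xs=np.nonzero(m); print(xs.min(),xs.max(),ys.min(),ys.max())
for y in range(195,230,3):
    q=xs[ys==y]; print(y,q.min() if len(q) else None,q.max() if len(q) else None, im[y,276])
P=ray(K,E,[(251,204),(302,205),(251,224),(302,226)],0.107); print(P,P.mean(0))
print(np.degrees(np.arctan2(*(P[1]-P[0]+P[3]-P[2])[[1,0]])))
```

```text
250 301 186 227
195 None None [52 54 49]
198 None None [52 54 48]
201 None None [17 16 16]
204 None None [16 11  8]
207 251 280 [71 37 20]
210 251 301 [183 114  77]
213 250 301 [182 115  77]
216 250 301 [182 115  77]
219 250 301 [183 114  77]
222 250 301 [183 114  76]
225 250 300 [180 111  74]
228 None None [107 101 101]
[[ 0.5689  0.0114  0.107 ]
 [ 0.6129  0.0179  0.107 ]
 [ 0.5716 -0.0068  0.107 ]
 [ 0.6166 -0.0011  0.107 ]] [0.5925 0.0053 0.107 ]
7.8026757759257555
```

Emit:
play_rows([
  [[0.09,0,1],0],
  [[0,0,1],0],
  [[0,0,1],0],
  [[0,0,0.75],0],
  [[0,0,0],0],
  [[0,0,0],0],
])

```text
time_s: 4.67
position: [0.5936, 0.0046, 0.0676]
eef_rot: [0.0, 0.996, 0.084, 0.0]
force: [0.0, -0.1, 0.0]
finger_gap: 1.0
```

Emit:
play_rows([
  [[0,0,0],0],
  [[0,0,0],0],
  [[0,0,0],0],
  [[0,0,0],0],
  [[0,0,0],0],
  [[0,0,0],0],
  [[0,0,0],0],
], grip=1, newtons=25)

```text
time_s: 5.25
position: [0.5924, 0.0048, 0.0662]
eef_rot: [0.0, 0.996, 0.084, -0.0]
force: [-3.1, -1.1, 2.4]
finger_gap: 0.514
```

Run:
```python
from h import *
delta(0.5895,0.0035,0.066,9.7)
im=bot.capture('wrist'); cv2.imwrite('pics/w3.png',im)
```

```text
t 5.25 pos [0.5924 0.0048 0.0662] yaw 9.69 F [-3.144 -1.107  2.374] gap 0.514
units [-0.1035  0.0265  0.0071] twist -0.0014971768945656549
```

View pics/w3.png

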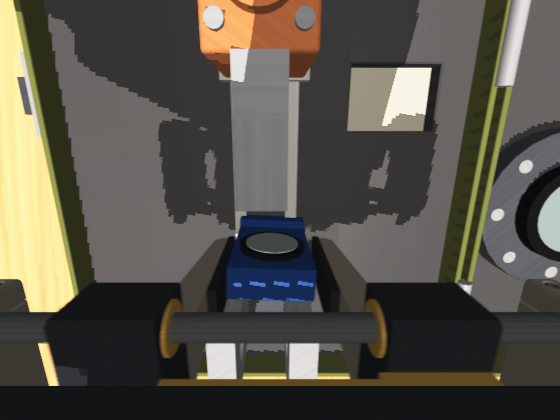

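Emit:
play_rows([
  [[0,0,-0.5],0],
  [[0,0,-1],0],
  [[0,0,-1],0],
  [[0.5,0,0],0],
  [[1,0,0],0],
  [[1,0,0],0],
  [[0,0,0],0],
  [[0,0,0],0],
])

```text
time_s: 5.97
position: [0.6672, 0.0177, 0.1403]
eef_rot: [-0.0, 0.996, 0.085, -0.0]
force: [-0.2, -0.3, -3.2]
finger_gap: 0.491
```

Run:
```python
from h import *
import pickle
delta(0.655,0.1115,0.066,9.7); o=bot.get_obs(); pickle.dump(o,open('w4.pkl','wb'))
im=bot.capture('wrist'); cv2.imwrite('pics/w4.png',im)
```

```text
t 5.97 pos [0.6672 0.0177 0.1403] yaw 9.71 F [-0.2376 -0.2831 -3.2177] gap 0.491
units [ 0.1273 -3.1491  2.4754] twist 0.0016378559797999514
```

View pics/w4.png

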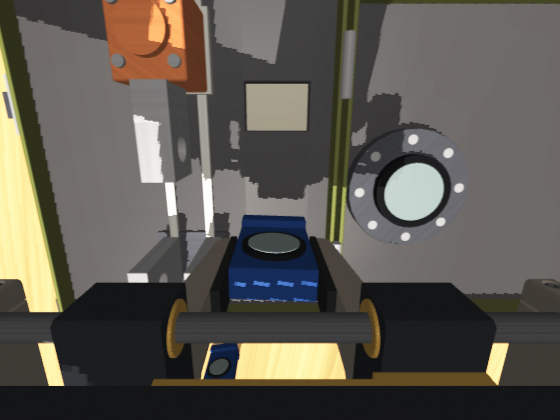

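```bash
python3 - <<'E'
from h import *
import pickle
o=pickle.load(open('w4.pkl','rb')); K,E=cam('wrist',o)
im=cv2.imread('pics/w4.png')
print([ (r,im[r,273].tolist()) for r in list(range(212,236,2))+list(range(258,304,2))])
g=cv2.cvtColor(im,cv2.COLOR_BGR2HSV)
m=((im.min(2)>95)&(g[...,1]<80)).astype(np.uint8); m[:60]=0;m[150:]=0;m[:,:235]=0;m[:,325:]=0
n,l,s,c=cv2.connectedComponentsWithStats(m); i=1+s[1:,4].argmax(); print(s[i],c[i])
x,y,w,h,_=s[i]
P=ray(K,E,[(x,y),(x+w,y),(x,y+h),(x+w,y+h)],0.018); print(P,P.mean(0))
Kh=bot.camera_model('wrist')['hand_eye']
def tl(u,v,z): return ray(K,Kh,(u,v),z)
print('top edge',tl(273,299,-.041),tl(273,263,-.041),'base',tl(273,216,.022))
E
python3 -c "
import cv2;im=cv2.imread('pics/w4.png')[200:310,200:350];cv2.imwrite('pics/w4z.png',cv2.resize(im,None,fx=5,fy=5,interpolation=2))"
```

```text
[(212, [141, 144, 150]), (214, [139, 141, 145]), (216, [60, 30, 15]), (218, [60, 30, 15]), (220, [83, 40, 20]), (222, [90, 44, 22]), (224, [89, 43, 22]), (226, [88, 43, 23]), (228, [60, 30, 15]), (230, [58, 28, 15]), (232, [36, 36, 34]), (234, [71, 73, 66]), (258, [17, 17, 16]), (260, [20, 17, 14]), (262, [60, 30, 15]), (264, [59, 29, 14]), (266, [60, 30, 15]), (268, [68, 34, 17]), (270, [88, 44, 21]), (272, [90, 43, 21]), (274, [90, 44, 23]), (276, [90, 44, 22]), (278, [90, 44, 22]), (280, [90, 44, 22]), (282, [89, 44, 22]), (284, [88, 44, 22]), (286, [88, 43, 21]), (288, [89, 44, 22]), (290, [89, 44, 22]), (292, [88, 43, 21]), (294, [88, 44, 22]), (296, [88, 43, 21]), (298, [126, 66, 36]), (300, [140, 111, 97]), (302, [52, 53, 55])]
[ 246   84   62   47 2855] [276.4893 106.7993]
[[0.622  0.1267 0.018 ]
 [0.6794 0.1365 0.018 ]
 [0.6281 0.0844 0.018 ]
 [0.688  0.0947 0.018 ]] [0.6544 0.1106 0.018 ]
top edge [[-0.0009  0.009  -0.041 ]] [[-0.0009 -0.0112 -0.041 ]] base [[-0.0008 -0.0161  0.022 ]]
```

View pics/w4z.png

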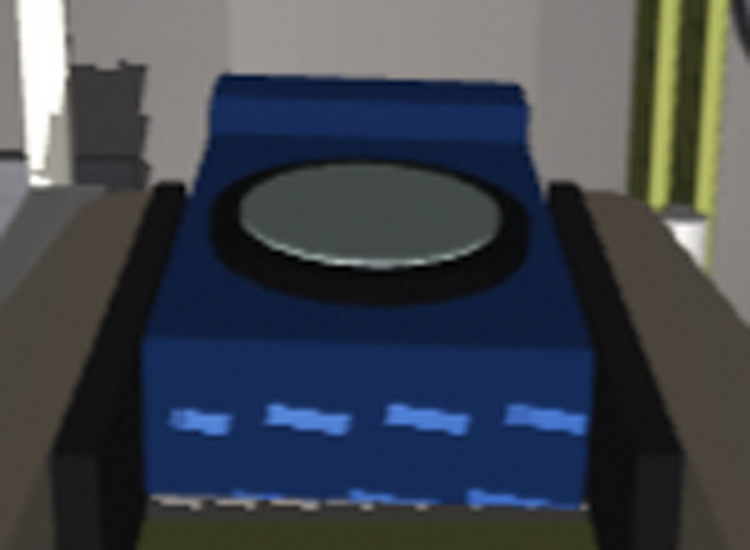

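Run:
```python
from h import *
delta(0.6545,0.111,0.053,9.7)
```

```text
t 6.02 pos [0.666  0.0175 0.1401] yaw 9.7 F [-0.0776 -0.5806 -2.5173] gap 0.494
units [ 0.1537 -3.1354  2.9034] twist 0.00010962113921095807
```

Emit:
play_rows([
  [[0.15,-0.64,0],0],
  [[0,-1,0],0],
  [[0,-1,0],0],
  [[0,-0.5,0],0],
  [[0,0,0],0],
  [[0,0,1],0],
  [[0,0,0],0],
  [[0,0,0],0],
])

```text
time_s: 6.68
position: [0.6533, 0.1099, 0.1097]
eef_rot: [0.0, 0.996, 0.084, -0.002]
force: [0.0, 0.1, -1.8]
finger_gap: 0.491
```

Run:
```python
from h import *
delta(0.6545,0.111,0.053,9.7)
im=bot.capture('wrist'); cv2.imwrite('pics/w5.png',im)
```

```text
t 6.68 pos [0.6533 0.1099 0.1097] yaw 9.67 F [ 0.0155  0.05   -1.8087] gap 0.491
units [ 0.0536 -0.029   1.8897] twist -0.0051732137979513485
```

View pics/w5.png

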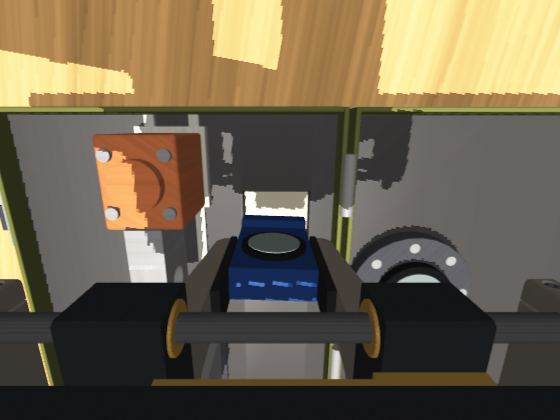

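Emit:
play_rows([
  [[0.05,-0.03,0.9],0],
  [[0,0,0.6],0],
  [[0,0,0.3],0],
  [[0,0,0.1],0],
  [[0,0,0],0],
  [[0,0,0],0],
])

```text
time_s: 7.23
position: [0.6574, 0.1121, 0.0553]
eef_rot: [-0.0, 0.996, 0.084, 0.001]
force: [0.8, 0.3, -2.6]
finger_gap: 0.489
```

Run:
```python
from h import *
delta(0.6545,0.111,0.052,9.7)
im=bot.capture('wrist'); cv2.imwrite('pics/w6.png',im)
```

```text
t 7.23 pos [0.6574 0.1121 0.0553] yaw 9.67 F [ 0.7702  0.3088 -2.5987] gap 0.489
units [-0.1014  0.0206  0.1091] twist -0.005157516269656525
```

View pics/w6.png

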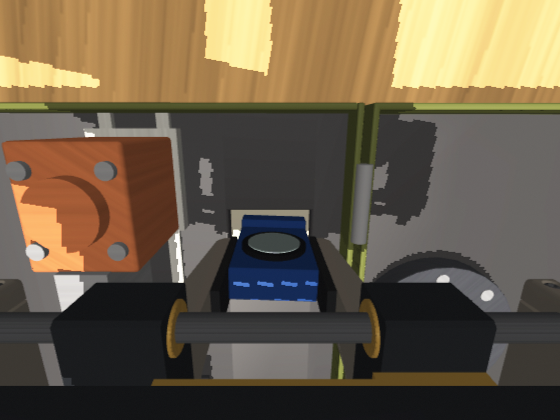

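Emit:
play_rows([
  [[-0.09,0,0],0],
  [[0,0,0.06],0],
  [[0,0,0.04],0],
  [[0,0,0],0],
  [[0,0,0],0],
  [[0,0,0],0],
])

```text
time_s: 7.78
position: [0.6541, 0.1118, 0.0521]
eef_rot: [-0.0, 0.996, 0.084, 0.0]
force: [-1.9, -0.7, 6.1]
finger_gap: 0.484
```

Run:
```python
from h import *
delta(0.6545,0.111,0.052,9.7)
```

```text
t 7.78 pos [0.6541 0.1118 0.0521] yaw 9.69 F [-1.9401 -0.6785  6.0735] gap 0.484
units [0.0071 0.029  0.0043] twist -0.0012953574948653568
```

Emit:
play_rows([
  [[0,0,0],0],
  [[0,0,0],0],
  [[0,0,0],0],
  [[0,0,0],0],
  [[0,0,0],0],
], grip=-0.4)

```text
time_s: 8.2
position: [0.654, 0.1118, 0.051]
eef_rot: [-0.0, 0.996, 0.084, 0.0]
force: [-0.8, -0.0, -0.4]
finger_gap: 0.698
```

Emit:
play_rows([
  [[0,0,-0.4],0],
  [[0,0,-1],0],
  [[0,0,-1],0],
  [[0,0,-1],0],
  [[0,0,-1],0],
  [[0,0,-1],0],
  [[0,0,-1],0],
  [[0,0,0],0],
])

```text
time_s: 8.87
position: [0.6569, 0.1123, 0.251]
eef_rot: [-0.0, 0.996, 0.084, 0.005]
force: [0.3, -0.7, 0.3]
finger_gap: 0.703
```

Run:
```python
from h import *
delta(0.6545,0.111,0.052,9.7)
im=bot.capture('wrist'); cv2.imwrite('pics/w7.png',im)
im=bot.capture('scene'); cv2.imwrite('pics/s7.png',im[170:420,180:440].repeat(2,0).repeat(2,1))
```

```text
t 8.87 pos [0.6569 0.1123 0.251 ] yaw 9.69 F [ 0.3095 -0.6914  0.2575] gap 0.703
units [-0.1543  0.0297  6.6322] twist -0.002395203778849009
```

View pics/w7.png

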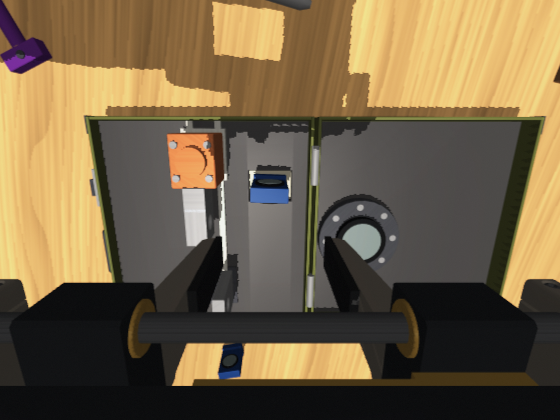

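View pics/s7.png

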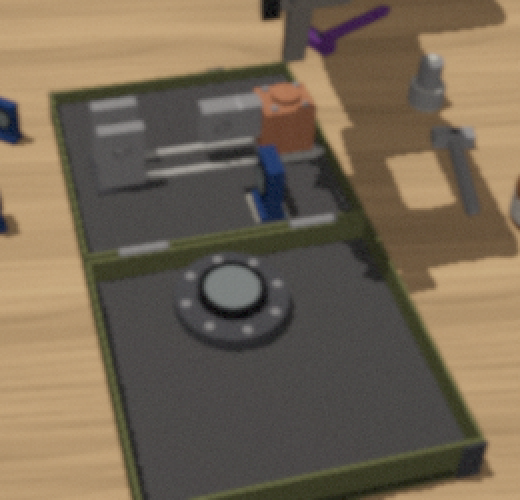

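Run:
```python
from h import *
delta(0.5535,0.1915,0.072,9.7)
```

```text
t 8.97 pos [0.6546 0.1119 0.2453] yaw 9.69 F [-0.155  -0.2895 -0.9349] gap 0.7
units [-2.8961 -3.1832  5.7684] twist -0.0026665869230782847
```

Emit:
play_rows([
  [[-0.7,-0.8,0],0],
  [[-0.7,-0.8,0],0],
  [[-0.75,-0.8,0],0],
  [[-0.75,-0.8,0],0],
  [[0,0,0.8],0],
  [[0,0,1],0],
  [[0,0,1],0],
  [[0,0,0],0],
], grip=1)

```text
time_s: 9.63
position: [0.5474, 0.1905, 0.1529]
eef_rot: [0.001, 0.996, 0.085, -0.005]
force: [-1.7, 0.1, -0.1]
finger_gap: 0.144
```

Run:
```python
from h import *
import pickle
delta(0.5535,0.1915,0.072,9.7);pickle.dump(bot.get_obs(),open('w8.pkl','wb'))
im=bot.capture('wrist'); cv2.imwrite('pics/w8.png',im)
im=bot.capture('scene'); cv2.imwrite('pics/s8.png',im[170:420,180:440].repeat(2,0).repeat(2,1))
```

```text
t 9.63 pos [0.5474 0.1905 0.1529] yaw 9.72 F [-1.7363  0.0837 -0.0718] gap 0.144
units [ 0.2328 -0.0039  2.6955] twist 0.003465654630588233
```

View pics/w8.png

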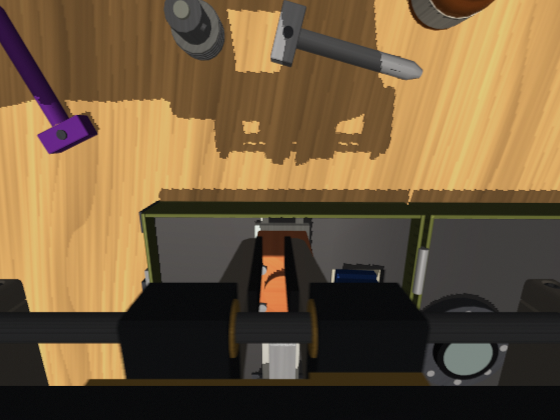

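View pics/s8.png

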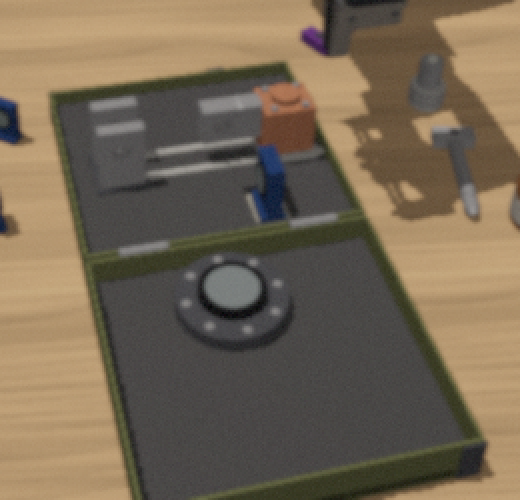

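Emit:
play_rows([
  [[0.2,0,0.7],0],
  [[0,0,1],0],
  [[0,0,0.9],0],
  [[0,0.3,0],0],
  [[0,0.3,0],0],
  [[0,0.3,0],0],
  [[0,0.3,0],0],
  [[0,0.3,0],0],
])

```text
time_s: 10.4
position: [0.5668, 0.1476, 0.0831]
eef_rot: [-0.0, 0.996, 0.084, 0.001]
force: [-0.8, 2.4, 1.6]
finger_gap: 0.004
```

Run:
```python
from h import *
delta(0.5535,0.1915,0.072,9.7)
```

```text
t 10.4 pos [0.5668 0.1476 0.0831] yaw 9.66 F [-0.7819  2.4317  1.5544] gap 0.004
units [-0.1936 -1.5169  0.3707] twist -0.008574600745998851
```

Emit:
play_rows([
  [[-0.1,0.35,0],0],
  [[0,0.35,0],0],
  [[0,0.35,0],0],
  [[0,0.35,0],0],
  [[0,0.35,0],0],
  [[0,0.35,0],0],
  [[0,0.3,0],0],
  [[0,0,0],0],
])

```text
time_s: 11.07
position: [0.5746, 0.0749, 0.0808]
eef_rot: [0.0, 0.996, 0.084, -0.0]
force: [-1.0, -0.3, -1.1]
finger_gap: 0.008
```

Run:
```python
from h import *
delta(0.5762,0.0621,0.072,9.7)
im=bot.capture('scene'); cv2.imwrite('pics/s9.png',im[170:420,180:440].repeat(2,0).repeat(2,1))
```

```text
t 11.07 pos [0.5746 0.0749 0.0808] yaw 9.63 F [-0.9794 -0.2923 -1.0527] gap 0.008
units [-0.0192  0.4304  0.295 ] twist -0.013309293793201959
```

View pics/s9.png

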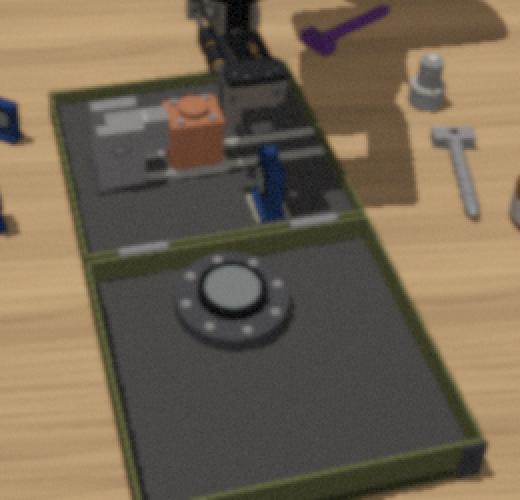

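Emit:
play_rows([
  [[0,0.1,0],0],
  [[0,0.1,0],0],
  [[0,0.1,0],0],
  [[0,0.1,0],0],
  [[0,0,0],0],
])

```text
time_s: 11.53
position: [0.5766, 0.0647, 0.081]
eef_rot: [0.0, 0.996, 0.085, -0.0]
force: [-1.2, 0.0, -0.2]
finger_gap: 0.01
```

Emit:
play_rows([
  [[0,0.06,0],0],
  [[0,0.04,0],0],
  [[0,0,0],0],
])

```text
time_s: 11.78
position: [0.577, 0.0627, 0.081]
eef_rot: [-0.001, 0.996, 0.084, -0.0]
force: [-0.4, 4.5, -0.9]
finger_gap: 0.009
```

Emit:
play_rows([
  [[0,0.06,0],0],
  [[0,0.04,0],0],
  [[0,0,0],0],
])

```text
time_s: 12.03
position: [0.5771, 0.0625, 0.0811]
eef_rot: [-0.003, 0.996, 0.084, -0.0]
force: [-3.1, 19.9, -0.3]
finger_gap: 0.003
```

Emit:
play_rows([
  [[0,-0.3,0],0],
  [[0,-0.7,0],0],
  [[0,-0.3,-1],0],
  [[0,0,-1],0],
  [[0,0,-1],0],
  [[0,0,-1],0],
  [[0,0,-1],0],
  [[0,0,0],0],
], grip=-1)

```text
time_s: 12.7
position: [0.5744, 0.098, 0.2375]
eef_rot: [-0.0, 0.996, 0.085, 0.005]
force: [0.3, 0.1, 0.3]
finger_gap: 0.56
```

Run:
```python
from h import *
import pickle
delta(0.5535,0.1915,0.072,9.7);pickle.dump(bot.get_obs(),open('w10.pkl','wb'))
im=bot.capture('wrist'); cv2.imwrite('pics/w10.png',im)
im=bot.capture('top'); cv2.imwrite('pics/t10.png',im)
cv2.imwrite('pics/t10z.png',cv2.resize(im[140:280,130:360],None,fx=3.4,fy=3.4,interpolation=cv2.INTER_CUBIC))
```

```text
t 12.7 pos [0.5744 0.098  0.2375] yaw 9.7 F [0.35   0.1168 0.2563] gap 0.56
units [-0.2145 -3.192   5.513 ] twist -0.0001383400761028497
```

View pics/w10.png

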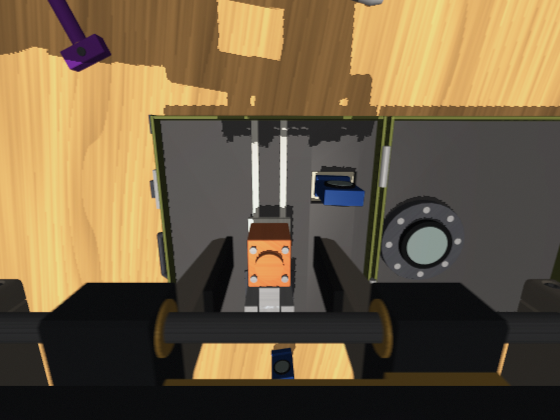

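View pics/t10z.png

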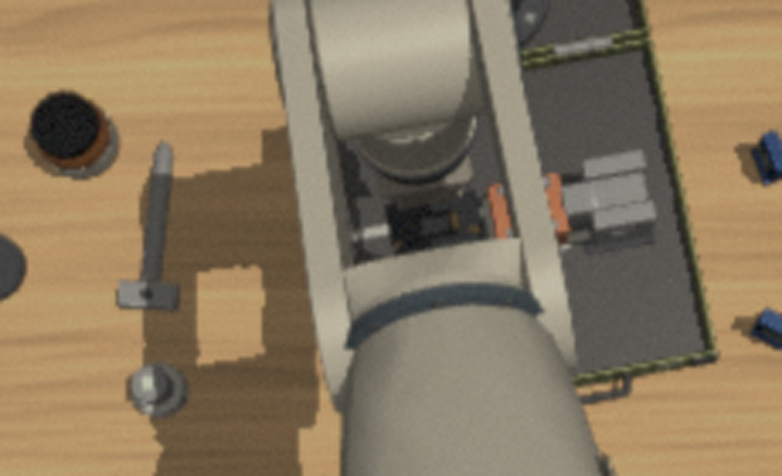

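Run:
```python
from h import *
delta(0.5326,0.351,0.2,-95.4)
```

```text
t 12.8 pos [0.572  0.0976 0.2325] yaw 9.7 F [-0.2744 -0.5157 -0.0519] gap 0.648
units [ 0.1244 -8.547   1.0798] twist 21.019042427056846
```

Emit:
play_rows([
  [[0.12,-1,0],0],
  [[0,-1,0],0],
  [[0,-1,0],0],
  [[0,-1,0],0],
  [[0,-1,0],0],
  [[0,-1,0],0],
  [[0,-1,0],0],
  [[0,-1,0],0],
])

```text
time_s: 13.47
position: [0.5332, 0.3356, 0.2292]
eef_rot: [0.001, 0.996, 0.084, -0.001]
force: [0.5, -0.1, 0.6]
finger_gap: 1.001
```

Emit:
play_rows([
  [[0,-0.5,0],1],
  [[0,0,0],1],
  [[0,0,0],1],
  [[0,0,0],1],
  [[0,0,0],1],
  [[0,0,0],1],
  [[0,0,0],1],
  [[0,0,0],1],
])

```text
time_s: 14.13
position: [0.5311, 0.349, 0.229]
eef_rot: [0.001, 0.965, -0.264, -0.001]
force: [-0.5, -0.2, -0.8]
finger_gap: 1.002
```

Emit:
play_rows([
  [[0,0,0],1],
  [[0,0,0],1],
  [[0,0,0],1],
  [[0,0,0],1],
  [[0,0,0],1],
  [[0,0,0],1],
  [[0,0,0],1],
  [[0,0,0],1],
])

```text
time_s: 14.8
position: [0.5311, 0.349, 0.229]
eef_rot: [0.001, 0.816, -0.578, -0.0]
force: [0.3, -0.4, -0.7]
finger_gap: 0.998
```

Emit:
play_rows([
  [[0,0,0],1],
  [[0,0,0],1],
  [[0,0,0],1],
  [[0,0,0],1],
  [[0,0,0],1],
  [[0,0,0],0],
  [[0,0,0],0],
])

```text
time_s: 15.38
position: [0.5312, 0.3491, 0.2296]
eef_rot: [-0.001, -0.675, 0.738, 0.0]
force: [-1.2, 0.3, 0.2]
finger_gap: 0.999
```

Run:
```python
from h import *
import pickle
delta(0.5326,0.351,0.2,-95.4);pickle.dump(bot.get_obs(),open('w11.pkl','wb'))
im=bot.capture('wrist'); cv2.imwrite('pics/w11.png',im)
```

```text
t 15.38 pos [0.5312 0.3491 0.2296] yaw -95.16 F [-1.2259  0.2741  0.2113] gap 0.999
units [-0.0672 -0.0414  0.987 ] twist 0.047829091005064585
```

View pics/w11.png

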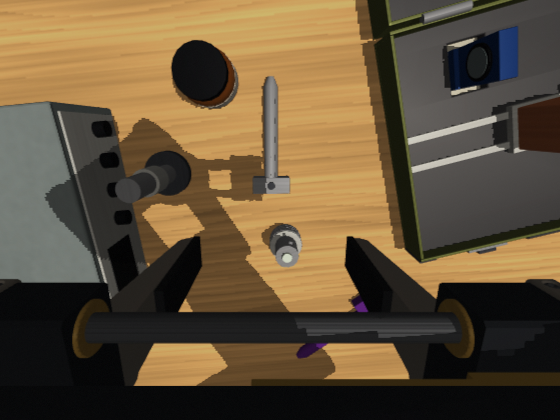

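Run:
```python
from h import *
import pickle
im=cv2.imread('pics/w11.png')
cv2.imwrite('pics/w11z.png',cv2.resize(im[65:205,230:320],None,fx=4.2,fy=4.2,interpolation=2))
```

```text
(no output)
```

View pics/w11z.png

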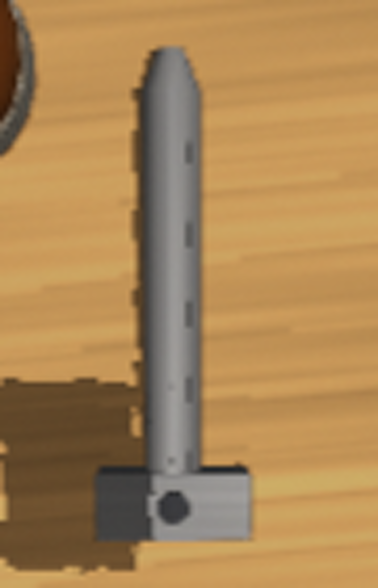

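Run:
```python
from h import *
import pickle
o=pickle.load(open('w11.pkl','rb')); K,E=cam('wrist',o)
z=lambda p:np.array(p,float)/4.2+[230,65]-0.38
H=ray(K,E,z([(96,472),(250,472),(95,541),(251,541)]),0.018); print('head',H.mean(0),np.linalg.norm(H[1]-H[0]),np.linalg.norm(H[2]-H[0]))
e=(H[0]-H[1]+H[2]-H[3]); print('yaw from head',np.degrees(np.arctan2(-e[0],e[1])))
S=ray(K,E,z([(170,47),(170.5,100),(172.5,455)]),0.009); print('tip',S)
print('yaw',np.degrees(np.arctan2(*(S[1]-S[2])[[1,0]])), 'head ctr from tip', S[0]-0.136*(S[0]-S[2])/np.linalg.norm(S[0]-S[2]))
```

```text
head [0.5315 0.3514 0.018 ] 0.04880714389681566 0.022396378219266617
yaw from head -5.19405165291522
tip [[0.6676 0.3398 0.009 ]
 [0.653  0.341  0.009 ]
 [0.5466 0.3502 0.009 ]]
yaw -4.980882941187465 head ctr from tip [0.5321 0.3515 0.009 ]
```

Run:
```python
from h import *
delta(0.5297,0.3515,0.004,-95)
```

```text
t 15.43 pos [0.5314 0.3493 0.2299] yaw -95.14 F [ 0.1867 -0.0408 -0.6963] gap 1.003
units [-0.0769  0.0534  7.531 ] twist -0.027586151246254076
```

Emit:
play_rows([
  [[-0.07,0.05,1],0],
  [[0,0,1],0],
  [[0,0,1],0],
  [[0,0,1],0],
  [[0,0,1],0],
  [[0,0,1],0],
  [[0,0,0],0],
  [[0,0,0],0],
])

```text
time_s: 16.1
position: [0.5293, 0.351, 0.0497]
eef_rot: [-0.002, -0.674, 0.739, 0.0]
force: [0.1, 0.2, 1.1]
finger_gap: 0.998
```

Run:
```python
from h import *
delta(0.5297,0.3515,0.004,-95)
im=bot.capture('wrist'); cv2.imwrite('pics/w12.png',im)
```

```text
t 16.1 pos [0.5293 0.351  0.0497] yaw -95.22 F [0.0996 0.1804 1.0513] gap 0.998
units [-0.0205 -0.0172  1.5232] twist -0.04349778313954857
```

View pics/w12.png

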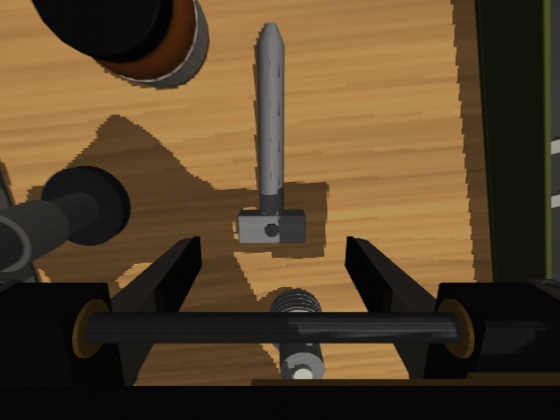

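Emit:
play_rows([
  [[0,0,0.7],0],
  [[0,0,0.5],0],
  [[0,0,0.25],0],
  [[0,0,0],0],
  [[0,0,0],0],
  [[0,0,0],0],
])

```text
time_s: 16.65
position: [0.5314, 0.3525, 0.0092]
eef_rot: [0.001, -0.674, 0.739, -0.0]
force: [0.2, -0.2, -0.6]
finger_gap: 1.001
```

Run:
```python
from h import *
delta(0.5297,0.3515,0.004,-95)
im=bot.capture('wrist'); cv2.imwrite('pics/w13.png',im)
```

```text
t 16.65 pos [0.5314 0.3525 0.0092] yaw -95.3 F [ 0.236  -0.171  -0.5776] gap 1.001
units [0.0378 0.0546 0.1742] twist -0.05976079159069059
```

View pics/w13.png

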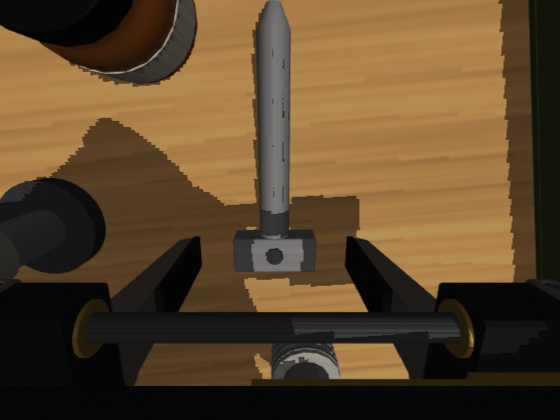

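Emit:
play_rows([
  [[0,0.06,0.16],0],
  [[0,0,0],0],
  [[0,0,0],0],
  [[0,0,0],0],
])

```text
time_s: 17.03
position: [0.5286, 0.352, 0.0028]
eef_rot: [-0.0, -0.674, 0.739, -0.0]
force: [-0.2, 0.9, 0.6]
finger_gap: 1.002
```

Emit:
play_rows([
  [[0,0,0],0],
  [[0,0,0],0],
  [[0,0,0],0],
  [[0,0,0],0],
  [[0,0,0],0],
  [[0,0,0],0],
  [[0,0,0],0],
  [[0,0,0],0],
], grip=1, newtons=60)

```text
time_s: 17.7
position: [0.5286, 0.352, 0.0028]
eef_rot: [-0.0, -0.674, 0.739, 0.0]
force: [-0.4, -0.7, 0.8]
finger_gap: 0.535
```

Emit:
play_rows([
  [[0,0,-0.5],0],
  [[0,0,-0.5],0],
  [[0,0,0],0],
  [[0,0,0],0],
])

```text
time_s: 18.03
position: [0.529, 0.3523, 0.0331]
eef_rot: [0.001, -0.674, 0.739, -0.0]
force: [0.6, -0.2, -3.4]
finger_gap: 0.537
```

Run:
```python
from h import *
delta(0.5297,0.3515,0.004,-95)
im=bot.capture('wrist'); cv2.imwrite('pics/w14.png',im)
im=bot.capture('scene'); cv2.imwrite('pics/s14.png',cv2.resize(im[150:320,330:520],None,fx=3,fy=3))
```

```text
t 18.03 pos [0.529  0.3523 0.0331] yaw -95.31 F [ 0.5731 -0.1602 -3.3718] gap 0.537
units [ 0.0236 -0.0248  0.9697] twist -0.06273297078479914
```

View pics/w14.png

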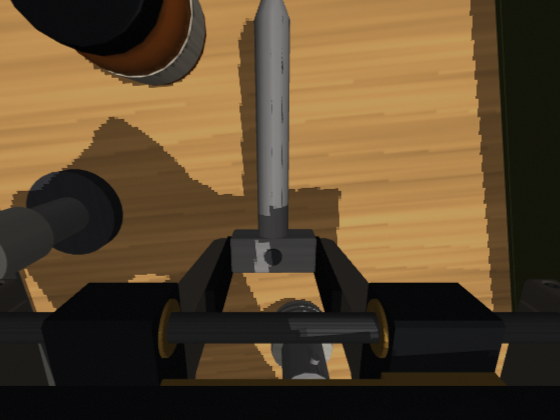

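View pics/s14.png

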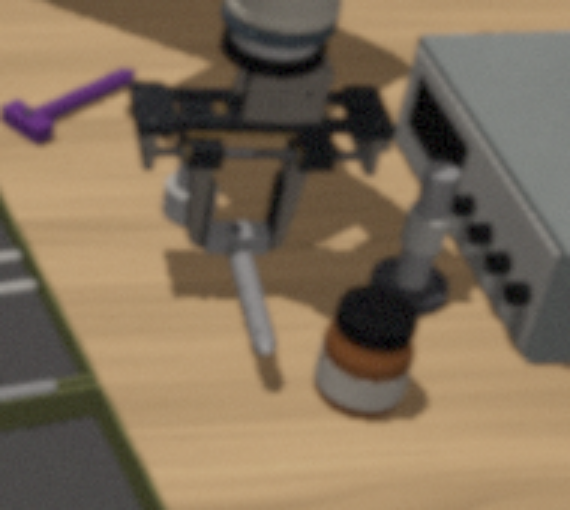

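Emit:
play_rows([
  [[0,0,-1],-1],
  [[0,0,-1],-1],
  [[0,0,-1],-1],
  [[0,0,-1],0],
  [[0,0,-1],0],
  [[0,0,-1],0],
  [[0,0,-1],0],
  [[0,0,0],0],
])

```text
time_s: 18.8
position: [0.5309, 0.3535, 0.2482]
eef_rot: [-0.004, 0.764, -0.645, 0.001]
force: [2.0, 0.6, -1.7]
finger_gap: 0.536
```

Run:
```python
from h import *
delta(0.526,-0.063,0.25,-80.3)
```

```text
t 18.8 pos [0.5309 0.3535 0.2482] yaw -80.31 F [ 2.0488  0.5872 -1.7334] gap 0.536
units [13.6583  2.4989 -0.1199] twist -0.001979388340720334
```

Emit:
play_rows([
  [[0.5,0.1,0],0],
  [[0.9,0.17,0],0],
  [[0.9,0.17,0],0],
  [[0.9,0.17,0],0],
  [[0.9,0.17,0],0],
  [[0.9,0.17,0],0],
  [[0.9,0.17,0],0],
  [[0.9,0.17,0],0],
])

```text
time_s: 19.47
position: [0.5231, 0.1421, 0.2403]
eef_rot: [0.002, 0.764, -0.645, -0.001]
force: [0.9, 0.4, -3.0]
finger_gap: 0.537
```

Emit:
play_rows([
  [[0.9,0.17,0],0],
  [[0.9,0.17,0],0],
  [[0.9,0.17,0],0],
  [[0.9,0.17,0],0],
  [[0.9,0.17,0],0],
  [[0.9,0.17,0],0],
  [[0.9,0.17,0],0],
  [[0.5,0.1,0],0],
])

```text
time_s: 20.13
position: [0.519, -0.066, 0.2404]
eef_rot: [0.001, 0.764, -0.645, -0.001]
force: [0.5, -0.1, -2.5]
finger_gap: 0.539
```

Emit:
play_rows([
  [[0,0,0],0],
  [[0,0,0],0],
  [[0,0,0],0],
  [[0,0,0],0],
])

```text
time_s: 20.47
position: [0.5205, -0.0625, 0.242]
eef_rot: [0.0, 0.764, -0.645, -0.001]
force: [0.5, 1.2, -2.7]
finger_gap: 0.537
```

Run:
```python
from h import *
import pickle
delta(0.526,-0.063,0.25,-80.3);pickle.dump(bot.get_obs(),open('w15.pkl','wb'))
im=bot.capture('wrist'); cv2.imwrite('pics/w15.png',im)
cv2.imwrite('pics/w15z.png',cv2.resize(im[0:290,180:370],None,fx=2.06,fy=2.06,interpolation=2))
```

```text
t 20.47 pos [ 0.5205 -0.0625  0.242 ] yaw -80.28 F [ 0.5473  1.1762 -2.7188] gap 0.537
units [ 0.0488 -0.1777 -0.2681] twist 0.0049313113739458455
```

View pics/w15.png

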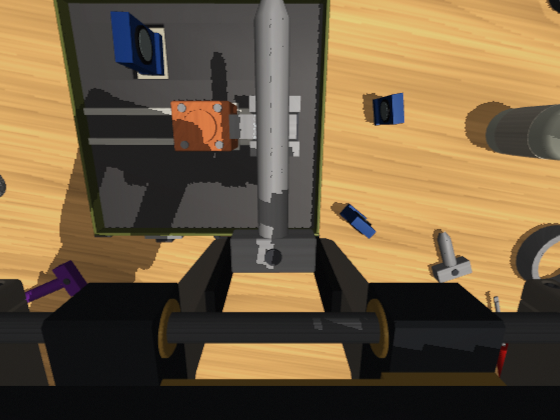

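View pics/w15z.png

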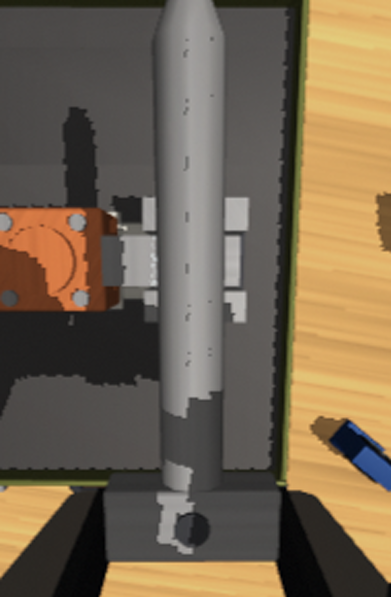

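Run:
```python
from h import *
import pickle
o=pickle.load(open('w15.pkl','rb')); K,E=cam('wrist',o)
im=cv2.imread('pics/w15.png'); g=cv2.cvtColor(im,cv2.COLOR_BGR2GRAY)
for r in [98,101,104,107,110,146,148,150,152,154]:
    row=g[r].astype(int); seg=row[238:310]
    print(r, seg.tolist())
```

```text
98 [33, 34, 34, 34, 35, 34, 34, 34, 34, 34, 52, 129, 161, 160, 161, 162, 164, 112, 56, 71, 81, 90, 99, 109, 116, 123, 129, 133, 136, 139, 142, 147, 153, 158, 163, 164, 163, 162, 160, 159, 158, 155, 151, 146, 140, 135, 131, 126, 121, 109, 87, 142, 176, 176, 176, 177, 177, 175, 176, 176, 176, 177, 147, 103, 95, 95, 95, 96, 96, 96, 97, 96]
101 [33, 33, 33, 33, 34, 34, 34, 34, 34, 33, 53, 129, 161, 162, 161, 160, 162, 119, 67, 71, 81, 90, 100, 108, 116, 124, 128, 132, 136, 139, 143, 147, 153, 158, 164, 163, 163, 161, 160, 160, 160, 156, 151, 145, 139, 134, 129, 125, 121, 110, 87, 141, 175, 176, 176, 176, 178, 178, 178, 177, 179, 178, 137, 94, 95, 95, 95, 96, 95, 96, 95, 95]
104 [64, 38, 33, 34, 33, 34, 34, 33, 34, 34, 52, 131, 164, 161, 162, 163, 162, 117, 65, 69, 81, 90, 100, 108, 116, 124, 128, 133, 136, 139, 143, 148, 113, 132, 162, 164, 163, 162, 160, 161, 160, 157, 150, 144, 139, 134, 130, 126, 120, 108, 85, 142, 175, 175, 176, 177, 178, 178, 179, 180, 179, 178, 137, 95, 95, 95, 95, 96, 95, 96, 95, 95]
107 [67, 43, 39, 39, 40, 40, 39, 39, 39, 39, 53, 127, 160, 163, 165, 162, 162, 12
[... 1558 characters left out ...]
71, 127, 92, 92, 93, 92, 93, 93, 93, 93, 93, 92]
152 [32, 32, 32, 32, 32, 32, 32, 32, 31, 31, 32, 37, 60, 74, 75, 75, 74, 75, 62, 60, 74, 86, 95, 105, 114, 123, 129, 133, 137, 141, 146, 150, 148, 119, 141, 167, 166, 164, 163, 161, 160, 155, 150, 144, 138, 133, 127, 122, 116, 99, 77, 73, 74, 76, 75, 90, 156, 184, 184, 185, 174, 129, 93, 92, 93, 93, 93, 94, 92, 94, 93, 94]
154 [32, 32, 33, 32, 32, 32, 32, 32, 31, 32, 33, 38, 62, 73, 73, 73, 74, 74, 63, 59, 74, 86, 95, 105, 114, 123, 129, 132, 137, 142, 146, 150, 114, 131, 164, 167, 166, 165, 162, 161, 159, 155, 149, 144, 139, 133, 127, 121, 115, 100, 77, 73, 75, 75, 75, 147, 182, 184, 184, 185, 172, 127, 92, 93, 93, 93, 93, 92, 93, 94, 92, 93]
```

Run:
```python
from h import *
import pickle
o=pickle.load(open('w15.pkl','rb')); K,E=cam('wrist',o); He=bot.camera_model('wrist')['hand_eye']
tz=o['position'][2]-0.112
f=ray(K,He,[(274.6,103),(274.55,148)],tz); p=ray(K,He,[(271.6,100),(271.9,150),(272.3,185)],-0.006)
print(f*1000);print(p*1000)
c=ray(K,E,[(274.6,103),(274.55,148)],.112);print(c, np.degrees(np.arctan2(*(c[0]-c[1])[[1,0]])))
s=ray(K,He,[(272,237),(272,232)],[-0.015]);print('seat top edge',s*1000)
u=ray(K,He,[(272,237),(272,232)],[-0.006]);print(u*1000)
```

```text
[[  1.736  -98.0103 129.9637]
 [  1.735  -54.7524 129.9637]]
[[ -0.5507 -88.9517  -6.    ]
 [ -0.4252 -62.6035  -6.    ]
 [ -0.2203 -42.6896  -6.    ]]
[[ 0.6172 -0.0476  0.112 ]
 [ 0.5746 -0.0549  0.112 ]] 9.723647722858292
seat top edge [[ -0.3975 -14.0522 -15.    ]
 [ -0.3937 -17.1075 -15.    ]]
[[ -0.4341 -10.5658  -6.    ]
 [ -0.43   -13.7971  -6.    ]]
```

Emit:
play_rows([
  [[0.07,0.5,0],0.06],
  [[0,0.8,0],0],
  [[0,0.8,0],0],
  [[0,0.8,0],0],
  [[0,0.85,0],0],
  [[0,0,0.6],0],
  [[0,0,0.9],0],
  [[0,0,0.9],0],
])

```text
time_s: 21.18
position: [0.411, -0.0833, 0.1709]
eef_rot: [-0.001, 0.763, -0.646, 0.002]
force: [-1.0, -1.1, -2.4]
finger_gap: 0.534
```

Emit:
play_rows([
  [[0,0,0.9],0],
  [[0,0,0.9],0],
  [[0,0,0.5],0],
  [[0,0,0],0],
  [[0,0,0],0],
  [[0,0,0],0],
])

```text
time_s: 21.68
position: [0.4112, -0.0835, 0.1027]
eef_rot: [-0.0, 0.763, -0.647, 0.001]
force: [0.8, 0.0, -1.8]
finger_gap: 0.535
```

Run:
```python
from h import *
a=np.radians(9.72)
m=np.array([0.5669,-0.0559]); t=m-0.159*np.array([np.cos(a),np.sin(a)])
delta(t[0],t[1],0.091,-80.6)
im=bot.capture('scene'); cv2.imwrite('pics/s16.png',im[150:290,170:380].repeat(3,0).repeat(3,1))
im=bot.capture('top'); cv2.imwrite('pics/t16.png',im[140:280,200:380].repeat(4,0).repeat(4,1))
im=bot.capture('wrist'); cv2.imwrite('pics/w16.png',im)
```

```text
t 21.68 pos [ 0.4112 -0.0835  0.1027] yaw -80.57 F [ 0.8052  0.0073 -1.8104] gap 0.535
units [-0.031   0.0307  0.3902] twist 0.005509916768153289
```

View pics/s16.png

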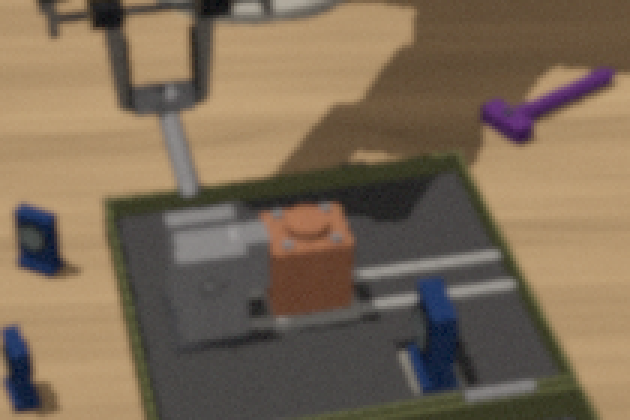

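View pics/t16.png

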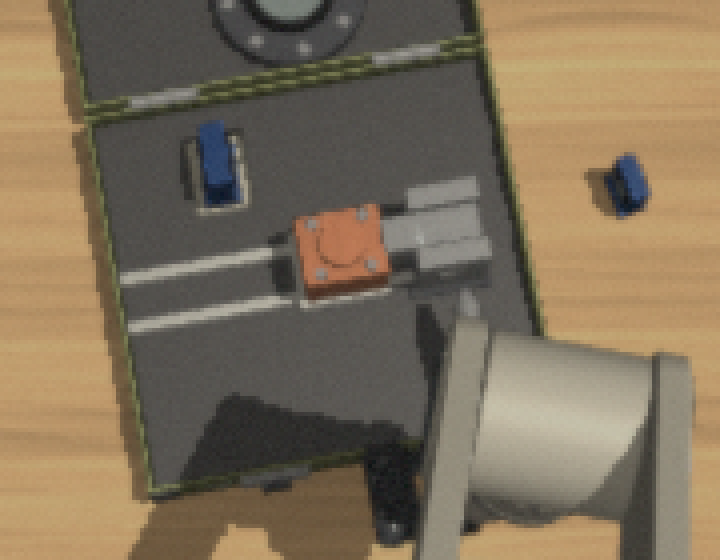

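View pics/w16.png

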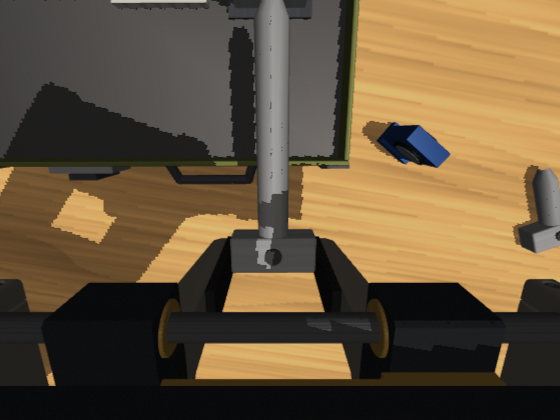

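Emit:
play_rows([
  [[0,0,0.2],0],
  [[0,0,0.15],0],
  [[0,0,0],0],
  [[0,0,0],0],
  [[0,0,0],0],
])

```text
time_s: 22.25
position: [0.4103, -0.0837, 0.0912]
eef_rot: [0.0, 0.763, -0.647, -0.0]
force: [-0.1, -0.2, -1.9]
finger_gap: 0.535
```

```bash
cat > tgt.py <<'E'
from h import *
a=np.radians(9.72)
m=np.array([0.5669,-0.0561]); t=m-0.159*np.array([np.cos(a),np.sin(a)])
delta(t[0],t[1],0.091,-80.6)
E
python3 tgt.py
```

```text
t 22.25 pos [ 0.4103 -0.0837  0.0912] yaw -80.61 F [-0.0665 -0.1893 -1.9359] gap 0.535
units [-0.0257  0.0004  0.007 ] twist -0.0029822949698029787
```

Emit:
play_rows([
  [[0,-0.3,0],0],
  [[0,-0.3,0],0],
  [[0,-0.2,0],0],
  [[0,-0.2,0],0],
  [[0,0,0],0],
])

```text
time_s: 22.67
position: [0.431, -0.0781, 0.0885]
eef_rot: [0.006, 0.763, -0.647, -0.008]
force: [-26.5, -7.6, 2.1]
finger_gap: 0.533
```

Emit:
play_rows([
  [[0,-0.15,0],0],
  [[0,-0.15,0],0],
  [[0,-0.1,0],0],
  [[0,0,0],0],
])

```text
time_s: 23.0
position: [0.4334, -0.0757, 0.0858]
eef_rot: [0.011, 0.763, -0.646, -0.015]
force: [-46.1, -10.4, -0.6]
finger_gap: 0.536
```

```bash
python3 tgt.py
python3 - <<'E'
from h import *
im=bot.capture('scene'); cv2.imwrite('pics/s17.png',cv2.resize(im[180:270,180:310],None,fx=5,fy=5,interpolation=2))
im=bot.capture('wrist'); cv2.imwrite('pics/w17.png',im)
E
```

```text
t 23.0 pos [ 0.4334 -0.0757  0.0858] yaw -80.56 F [-46.1248 -10.4176  -0.5914] gap 0.536
units [ 0.11    0.8092 -0.1448] twist 0.00851431530991249
```

View pics/s17.png

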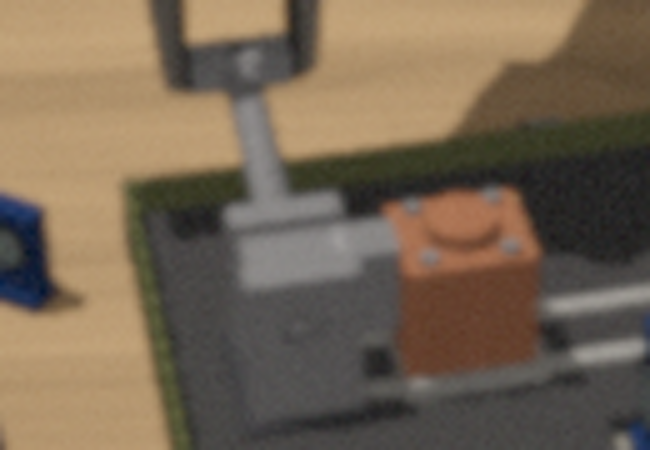

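View pics/w17.png

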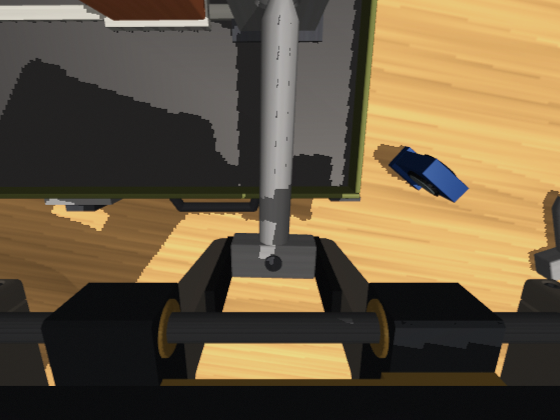

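Emit:
play_rows([
  [[0,0.3,0],0],
  [[0,0.4,0],0],
  [[0,0.3,0],0],
  [[0,0,0],0],
  [[0,0,0],0],
])

```text
time_s: 23.52
position: [0.4235, -0.0819, 0.0919]
eef_rot: [-0.001, 0.763, -0.647, 0.001]
force: [0.6, -0.2, -2.4]
finger_gap: 0.534
```

```bash
python3 tgt.py
python3 - <<'E'
from h import *
im=bot.capture('scene'); cv2.imwrite('pics/s18f.png',im); cv2.imwrite('pics/s18.png',cv2.resize(im[180:270,180:310],None,fx=5,fy=5,interpolation=2))
im=bot.capture('wrist'); cv2.imwrite('pics/w18.png',im)
im=bot.capture('top'); cv2.imwrite('pics/t18f.png',im); cv2.imwrite('pics/t18.png',cv2.resize(im[180:240,270:350],None,fx=8,fy=8,interpolation=2))
E
```

```text
t 23.52 pos [ 0.4235 -0.0819  0.0919] yaw -80.63 F [ 0.5581 -0.1669 -2.4193] gap 0.534
units [-0.0381  0.4444  0.0284] twist -0.005526623855303114
```

View pics/s18.png

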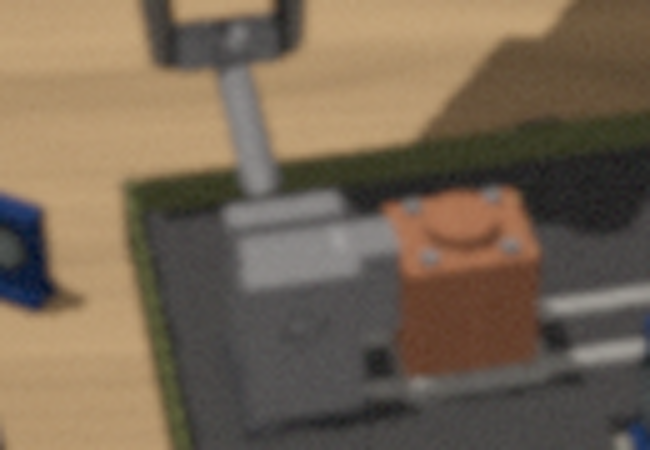

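View pics/w18.png

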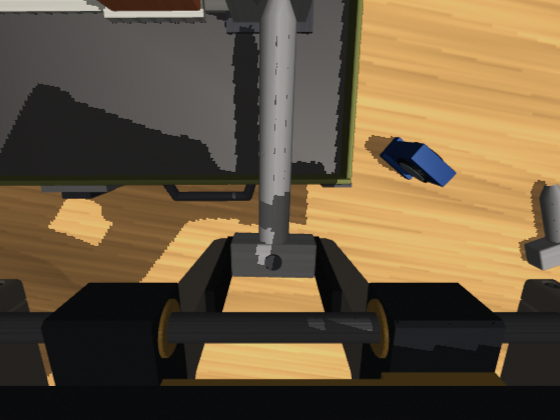

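View pics/t18.png

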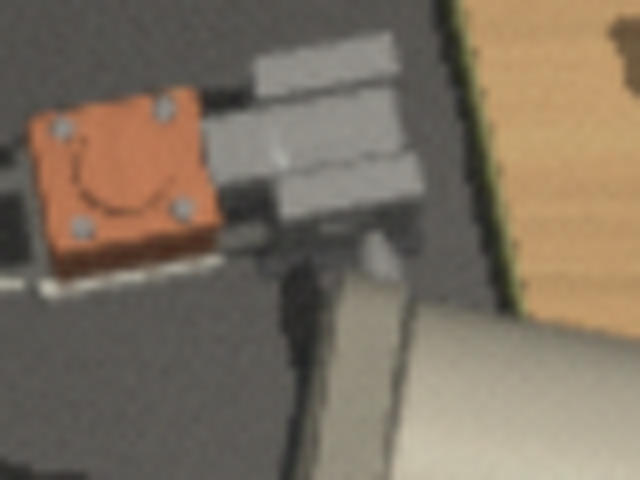

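```bash
cat > tri.py <<'E'
from h import *
def tri(uv):
    A=[];b=[]
    for n,p in uv.items():
        K,E=cam(n) if n!='wrist' else cam(n,O)
        M=K@np.linalg.inv(E)[:3]
        for i in (0,1):
            r=p[i]*M[2]-M[i]; A.append(r[:3]);b.append(-r[3])
    return np.linalg.lstsq(np.array(A),np.array(b),rcond=None)[0]
a=np.radians(9.72); Rz=np.array([[np.cos(a),-np.sin(a),0],[np.sin(a),np.cos(a),0],[0,0,1]])
c0=np.array([0.5955,-0.0512,0])-Rz@[0,-.09,0]
tocase=lambda P:(np.array(P)-c0)@Rz*1000
towld=lambda P:np.array(P)/1000@Rz.T+c0
E
python3 - <<'E'
from tri import *
t=tri({'top':(373/8+270-.44,234/8+180-.44),'scene':(262/5+180-.4,191/5+180-.4)})
print('tip case mm',tocase(t))
# project fork features to check calibration in both cams
P=[towld(p) for p in [(-29,-115,112),(-29,-65,112),(-14,-115,112),(-14,-65,112),(-29,-90,85),(14,-115,112),(14,-65,112),(29,-115,112),(29,-65,112)]]
K,E=cam('top'); print((proj(K,E,P)-[270,180])*8+3.5)
K,E=cam('scene'); print((proj(K,E,P)-[180,180])*5+2)
o=bot.get_obs(); K,E=cam('wrist',o); print(proj(K,E,P))
E
python3 -c "
import cv2
im=cv2.imread('pics/w18.png'); cv2.imwrite('pics/w18z.png',cv2.resize(im[0:60,210:330],None,fx=6,fy=6,interpolation=2))
im=cv2.imread('pics/w16.png'); cv2.imwrite('pics/w16z.png',cv2.resize(im[0:60,210:330],None,fx=6,fy=6,interpolation=2))"
```

```text
tip case mm [-39.5931 -94.8359 110.7301]
[[424.416  192.9655]
 [282.3933 219.5659]
 [415.7448 151.2278]
 [273.963  177.7346]
 [349.2386 221.3966]
 [399.64    73.7098]
 [258.3058 100.0433]
 [391.0558  32.3911]
 [249.9602  58.6324]]
[[220.6042 209.363 ]
 [332.6564 193.8296]
 [226.0468 230.1415]
 [339.1751 214.2849]
 [279.1463 249.2744]
 [236.5054 270.0701]
 [351.6986 253.5832]
 [242.2749 292.0967]
 [358.6055 275.2569]]
[[ 325.1136  -40.9008]
 [ 210.8386  -40.0855]
 [ 326.5947  -83.13  ]
 [ 208.609   -82.2628]
 [ 268.799   -11.726 ]
 [ 329.6335 -169.7719]
 [ 204.0349 -168.7932]
 [ 331.4286 -220.9531]
 [ 201.333  -219.9053]]
```

View pics/w18z.png

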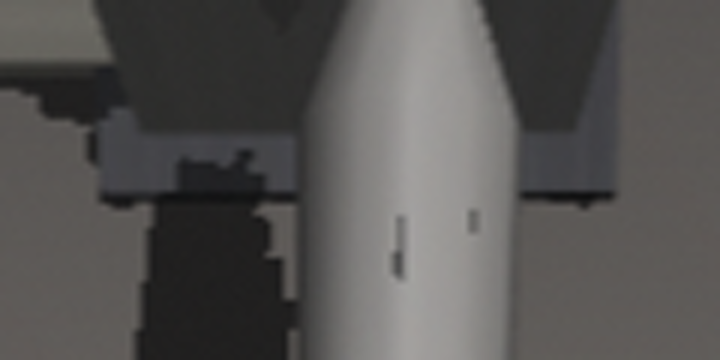

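View pics/w16z.png

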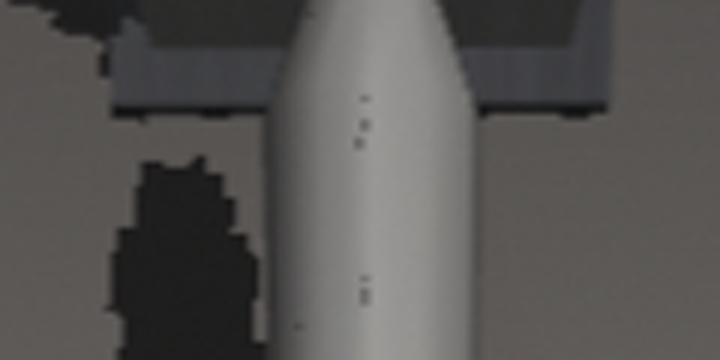

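```bash
python3 - <<'E'
from tri import *
for tp in [(467,293),(470,298)]:
  for sp in [(191,193),(190,196)]:
    print(tocase(tri({'top':(tp[0]/4+200-.38,tp[1]/4+140-.38),'scene':(sp[0]/3+170-.33,sp[1]/3+150-.33)})))
print('expected tip at w16: x',)
print(tocase([0.4112,-0.0835,0.1027]))
print(tocase(bot.get_obs()['position']))
E
python3 -c "
import cv2
im=cv2.imread('pics/w14.png'); print(1)
im=cv2.imread('pics/s16.png'); cv2.imwrite('pics/s16z.png',cv2.resize(im[60:240:3,90:300:3],None,fx=9,fy=9,interpolation=2))
im=cv2.imread('pics/t16.png'); cv2.imwrite('pics/t16z.png',cv2.resize(im[160:360:4,360:560:4],None,fx=12,fy=12,interpolation=2))"
```

```text
[-50.884  -91.4238 112.4051]
[-50.5217 -91.9857 109.9482]
[-54.1399 -92.0035 110.1276]
[-53.7824 -92.5682 107.6575]
expected tip at w16: x
[-187.1076  -90.7203  102.7   ]
[-174.5091  -91.1667   91.7822]
1
```

View pics/s16z.png

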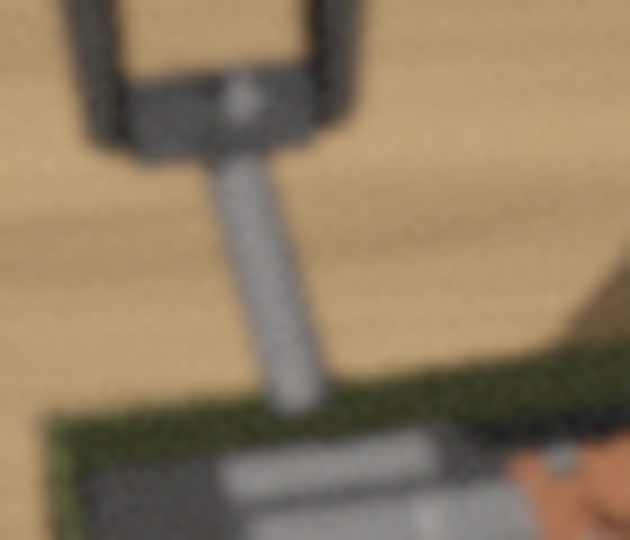

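View pics/t16z.png

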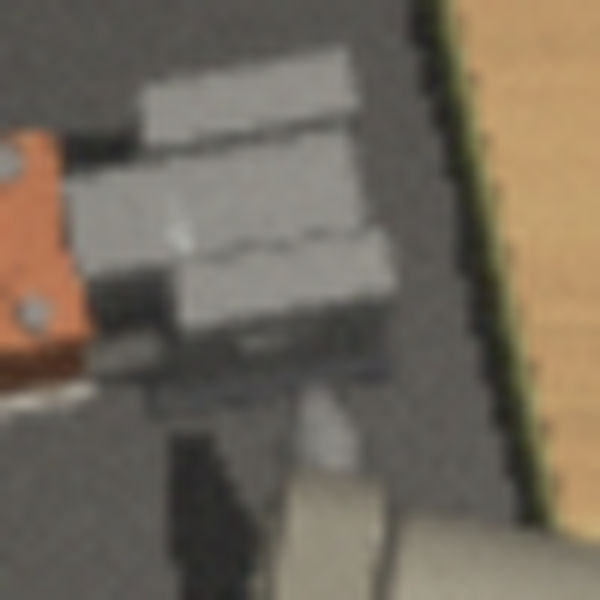

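Emit:
play_rows([
  [[0,0.3,-0.6],0],
  [[0,0.3,-1],0],
  [[0,0,-1],0],
  [[0,0,-1],0],
  [[0,0,-0.6],0],
  [[0,0,0],0],
])

```text
time_s: 24.17
position: [0.4076, -0.0852, 0.2213]
eef_rot: [-0.002, 0.763, -0.647, 0.003]
force: [1.5, -0.5, -2.5]
finger_gap: 0.539
```

Run:
```python
from h import *
delta(0.525,0.31,0.03,-80.6)
```

```text
t 24.17 pos [ 0.4076 -0.0852  0.2213] yaw -80.6 F [ 1.5142 -0.4699 -2.5417] gap 0.539
units [-12.374   -5.9658   6.3856] twist -0.00011027785192254668
```

Emit:
play_rows([
  [[-0.7,-0.3,0],0],
  [[-0.9,-0.45,0],0],
  [[-0.9,-0.45,0],0],
  [[-0.9,-0.45,0],0],
  [[-0.9,-0.45,0],0],
  [[-0.9,-0.45,0],0],
  [[-0.9,-0.45,0],0],
  [[-0.9,-0.45,0],0],
])

```text
time_s: 24.83
position: [0.4723, 0.1411, 0.2159]
eef_rot: [0.0, 0.763, -0.647, -0.0]
force: [1.6, -0.2, -2.4]
finger_gap: 0.538
```

Emit:
play_rows([
  [[-0.9,-0.45,0],0],
  [[-0.9,-0.45,0],0],
  [[-0.9,-0.45,0],0],
  [[-0.9,-0.4,0],0],
  [[-0.9,-0.4,0],0],
  [[-0.87,-0.36,0],0],
  [[0,0,0.8],0],
  [[0,0,1],0],
])

```text
time_s: 25.5
position: [0.5219, 0.3135, 0.163]
eef_rot: [-0.002, 0.763, -0.646, 0.001]
force: [0.1, 0.2, -3.4]
finger_gap: 0.538
```

Emit:
play_rows([
  [[0,0,1],0],
  [[0,0,1],0],
  [[0,0,1],0],
  [[0,0,0.7],0],
  [[0,0,0],0],
  [[0,0,0],0],
  [[0,0,0],0],
])

```text
time_s: 26.08
position: [0.5209, 0.3111, 0.0528]
eef_rot: [-0.0, 0.763, -0.647, 0.0]
force: [0.0, 0.3, -2.6]
finger_gap: 0.538
```

Run:
```python
from h import *
delta(0.525,0.31,0.004,-80.6)
im=bot.capture('wrist'); cv2.imwrite('pics/w19.png',im)
im=bot.capture('scene'); cv2.imwrite('pics/s19.png',cv2.resize(im[150:320,330:520],None,fx=3,fy=3))
```

```text
t 26.08 pos [0.5209 0.3111 0.0528] yaw -80.61 F [ 0.015   0.3259 -2.6037] gap 0.538
units [ 0.0573 -0.1275  1.6254] twist -0.001055640549071768
```

View pics/w19.png

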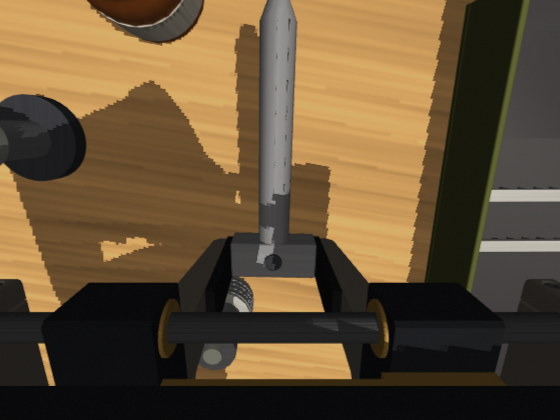

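View pics/s19.png

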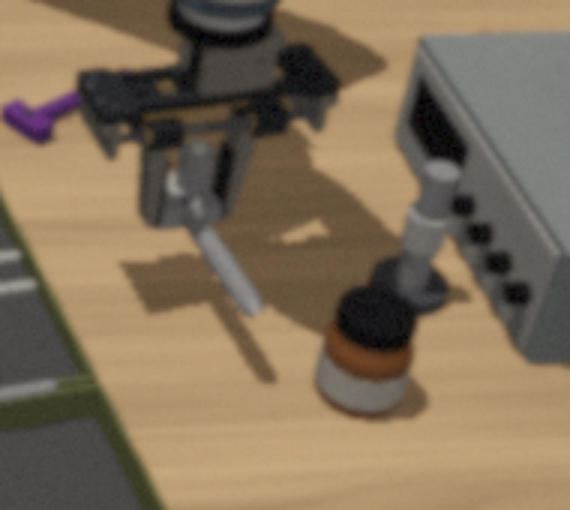

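Emit:
play_rows([
  [[0,0,0.6],0],
  [[0,0,0.5],0],
  [[0,0,0.2],0],
  [[0,0,0],0],
  [[0,0,0],0],
])

```text
time_s: 26.6
position: [0.5208, 0.3109, 0.0142]
eef_rot: [-0.0, 0.763, -0.647, 0.0]
force: [-0.1, 0.7, -2.7]
finger_gap: 0.54
```

Emit:
play_rows([
  [[0,0,0.05],0],
  [[0,0,0.05],0],
  [[0,0,0],0],
])

```text
time_s: 26.85
position: [0.5206, 0.3108, 0.0108]
eef_rot: [-0.0, 0.763, -0.647, 0.0]
force: [0.1, 0.1, -2.3]
finger_gap: 0.538
```

Emit:
play_rows([
  [[0,0,0.1],0],
  [[0,0,0.06],0],
  [[0,0,0],0],
])

```text
time_s: 27.1
position: [0.5201, 0.3105, 0.0051]
eef_rot: [0.0, 0.763, -0.647, -0.0]
force: [-0.3, -0.4, -2.7]
finger_gap: 0.539
```

Emit:
play_rows([
  [[0,0,0.06],0],
  [[0,0,0],0],
])

```text
time_s: 27.27
position: [0.5202, 0.3105, 0.0034]
eef_rot: [0.0, 0.763, -0.647, -0.0]
force: [0.1, -0.4, -1.9]
finger_gap: 0.535
```

Emit:
play_rows([
  [[0,0,0],0],
  [[0,0,0],0],
  [[0,0,0],0],
  [[0,0,0],0],
  [[0,0,0],0],
  [[0,0,0],0],
], grip=-0.6)

```text
time_s: 27.77
position: [0.5204, 0.3107, 0.0038]
eef_rot: [-0.0, 0.763, -0.647, 0.0]
force: [-0.2, -0.0, 0.2]
finger_gap: 0.804
```

Run:
```python
from h import *
delta(0.525,0.31,0.004,-80.6)
im=bot.capture('wrist'); cv2.imwrite('pics/w20.png',im)
```

```text
t 27.77 pos [0.5204 0.3107 0.0038] yaw -80.61 F [-0.1817 -0.048   0.2156] gap 0.804
units [ 0.0464 -0.1462 -0.0063] twist -0.0015288749149476645
```

View pics/w20.png

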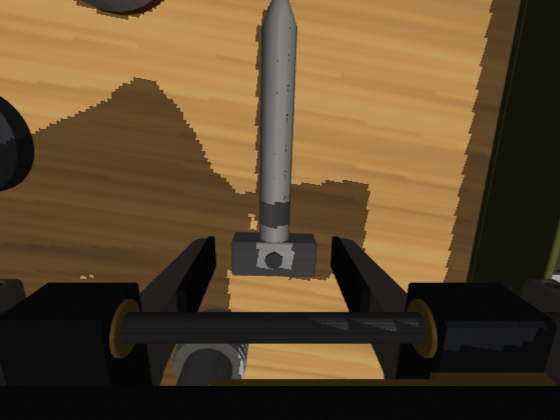

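Run:
```python
from h import *
im=cv2.imread('pics/w20.png'); g=cv2.cvtColor(im,cv2.COLOR_BGR2GRAY).astype(int)
He=bot.camera_model('wrist')['hand_eye']; o=bot.get_obs(); K,E=cam('wrist',o)
hsv=cv2.cvtColor(im,cv2.COLOR_BGR2HSV); m=hsv[...,1]<45
pts=[]
for r in list(range(30,180,15)):
    xs=np.nonzero(m[r,245:310])[0]+245; pts.append(((xs.min()+xs.max())/2,r)); print(r,xs.min(),xs.max())
p=ray(K,He,pts,-.005)*1000; f=np.polyfit(p[:,1],p[:,0],1); print(f,np.degrees(np.arctan(f[0])))
print('tip',ray(K,He,(279,-2),-.005)*1000)
print('head top front/back', ray(K,He,[(273,242),(273,276)],-.014)*1000)
for r in range(228,284,2): print(r,g[r,250],end='; ')
```

```text
30 262 296
45 262 295
60 262 294
75 262 294
90 262 293
105 261 292
120 261 292
135 261 291
150 261 291
165 261 290
[-0.0242  0.2584] -1.3835339632971912
tip [[   3.1938 -136.5566   -5.    ]]
head top front/back [[  0.1824 -10.5612 -14.    ]
 [  0.1753  11.3991 -14.    ]]
228 152; 230 80; 232 52; 234 38; 236 38; 238 37; 240 36; 242 51; 244 58; 246 58; 248 57; 250 58; 252 60; 254 60; 256 59; 258 58; 260 58; 262 58; 264 59; 266 59; 268 59; 270 60; 272 59; 274 61; 276 146; 278 146; 280 147; 282 136;
```

Emit:
play_rows([
  [[0,0.06,0.04],0.28],
  [[0,0,0],0],
  [[0,0,0],0],
  [[0,0,0],0],
])

```text
time_s: 28.15
position: [0.5186, 0.3104, 0.0025]
eef_rot: [-0.0, 0.755, -0.656, 0.0]
force: [0.7, -0.6, -0.2]
finger_gap: 0.8
```

Emit:
play_rows([
  [[0,0,0],0],
  [[0,0,0],0],
  [[0,0,0],0],
  [[0,0,0],0],
  [[0,0,0],0],
  [[0,0,0],0],
], grip=1, newtons=60)

```text
time_s: 28.65
position: [0.5186, 0.3103, 0.0025]
eef_rot: [-0.0, 0.755, -0.656, 0.0]
force: [-0.6, -0.4, 0.1]
finger_gap: 0.534
```

Emit:
play_rows([
  [[0,0,-0.6],-0.28],
  [[0,0,-1],0],
  [[0,0,-1],0],
  [[0,0,-1],0],
  [[0,0,-1],0],
  [[0,0,-1],0],
  [[0,0,-1],0],
  [[0,0,-0.8],0],
])

```text
time_s: 29.32
position: [0.5185, 0.3103, 0.2266]
eef_rot: [-0.0, 0.763, -0.647, 0.0]
force: [0.1, 0.8, -2.6]
finger_gap: 0.539
```

Run:
```python
from h import *
delta(0.526,-0.063,0.24,-80.28)
im=bot.capture('wrist'); cv2.imwrite('pics/w21.png',im)
```

```text
t 29.32 pos [0.5185 0.3103 0.2266] yaw -80.61 F [ 0.1468  0.847  -2.5646] gap 0.539
units [12.3178  1.7844 -0.4527] twist -0.06559324424158604
```

View pics/w21.png

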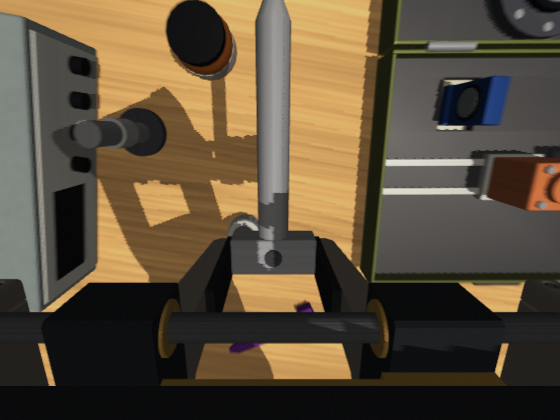

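Emit:
play_rows([
  [[0.6,0.1,0],0],
  [[0.9,0.13,0],0],
  [[0.9,0.13,0],0],
  [[0.9,0.13,0],0],
  [[0.9,0.13,0],0],
  [[0.9,0.13,0],0],
  [[0.9,0.13,0],0],
  [[0.9,0.13,0],0],
])

```text
time_s: 30.03
position: [0.5216, 0.0998, 0.2235]
eef_rot: [0.001, 0.763, -0.647, -0.0]
force: [0.1, -1.0, -2.7]
finger_gap: 0.536
```

Emit:
play_rows([
  [[0.9,0.13,0],0],
  [[0.9,0.13,0],0],
  [[0.9,0.13,0],0],
  [[0.9,0.13,0],0],
  [[0.9,0.13,0],0],
  [[0.9,0.13,0],0],
  [[0,0,0],0],
  [[0,0,0],0],
])

```text
time_s: 30.7
position: [0.5252, -0.0635, 0.2236]
eef_rot: [0.0, 0.762, -0.648, -0.001]
force: [-0.2, 0.8, -1.6]
finger_gap: 0.533
```

Emit:
play_rows([
  [[0,0,0],0],
  [[0,0,0],0],
])

```text
time_s: 30.87
position: [0.5255, -0.0616, 0.224]
eef_rot: [0.0, 0.763, -0.647, -0.0]
force: [-0.2, -0.4, -2.1]
finger_gap: 0.534
```

Run:
```python
from h import *
import pickle
delta(0.526,-0.063,0.24,-80.28); o=bot.get_obs(); pickle.dump(o,open('w22.pkl','wb'))
im=bot.capture('wrist'); cv2.imwrite('pics/w22.png',im)
cv2.imwrite('pics/w22z.png',cv2.resize(im[0:290,180:370],None,fx=2.06,fy=2.06,interpolation=2))
g=cv2.cvtColor(im,cv2.COLOR_BGR2GRAY).astype(int)
for r in [20,40,60,80,98,101,104,107,146,149,152,156,185,200]: print(r,g[r,244:306].tolist())
```

```text
t 30.87 pos [ 0.5255 -0.0616  0.224 ] yaw -80.58 F [-0.1634 -0.4067 -2.0594] gap 0.534
units [ 0.0476 -0.0088 -0.5319] twist -0.0590476946715512
20 [78, 78, 79, 79, 78, 78, 79, 79, 80, 80, 80, 65, 60, 71, 78, 86, 95, 102, 109, 117, 124, 129, 131, 135, 138, 142, 147, 151, 157, 160, 160, 158, 157, 156, 154, 153, 152, 151, 149, 145, 141, 136, 132, 129, 125, 112, 88, 81, 82, 83, 83, 83, 83, 83, 83, 82, 82, 83, 83, 83, 83, 84]
40 [82, 82, 82, 81, 81, 81, 82, 82, 82, 82, 82, 64, 57, 69, 77, 85, 95, 103, 110, 119, 125, 129, 133, 136, 138, 142, 147, 152, 158, 161, 162, 160, 159, 158, 156, 156, 154, 153, 150, 145, 139, 135, 130, 126, 122, 107, 85, 82, 86, 86, 86, 88, 88, 88, 87, 88, 88, 87, 88, 88, 87, 88]
60 [85, 86, 85, 86, 86, 87, 86, 86, 87, 87, 87, 70, 57, 67, 77, 85, 95, 104, 111, 119, 124, 130, 134, 138, 140, 143, 112, 129, 160, 164, 164, 162, 160, 159, 157, 157, 157, 153, 149, 143, 138, 134, 130, 125, 119, 100, 86, 88, 91, 91, 91, 91, 92, 92, 91, 93, 93, 93, 92, 92, 93, 92]
80 [85, 86, 86, 86, 86, 86, 86, 87, 86, 87, 87, 73, 58, 65, 77, 84, 94, 104, 112, 118, 126, 131, 136, 138, 141, 
[... 2358 characters left out ...]
8, 164, 168, 168, 167, 166, 163, 161, 159, 154, 148, 114, 115, 132, 127, 120, 111, 89, 76, 76, 76, 77, 77, 77, 78, 77, 77, 77, 150, 142, 94, 93, 93, 94, 93]
185 [33, 32, 31, 32, 32, 31, 32, 31, 32, 31, 32, 32, 32, 38, 58, 78, 91, 101, 110, 119, 129, 133, 138, 143, 148, 153, 156, 125, 141, 170, 169, 167, 166, 162, 160, 158, 153, 148, 142, 136, 130, 123, 117, 102, 81, 82, 89, 90, 90, 90, 90, 89, 90, 89, 90, 91, 90, 91, 92, 92, 91, 92]
200 [80, 81, 82, 82, 81, 82, 82, 82, 83, 83, 83, 82, 83, 72, 56, 57, 61, 86, 104, 116, 127, 133, 137, 143, 149, 154, 158, 159, 127, 85, 75, 74, 74, 73, 73, 71, 71, 70, 66, 63, 62, 58, 57, 52, 64, 82, 88, 87, 89, 90, 89, 89, 90, 89, 89, 89, 90, 90, 90, 90, 90, 90]
```

View pics/w22z.png

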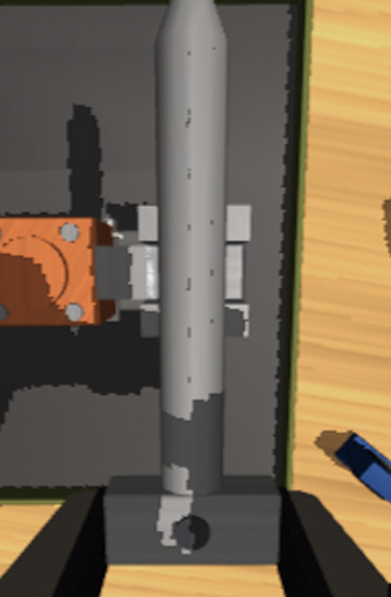

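Emit:
play_rows([
  [[0.04,0.5,0],0],
  [[0,0.85,0],0],
  [[0,0.85,0],0],
  [[0,0.85,0],0],
  [[0,0.8,0],0],
  [[0,0,0.6],0],
  [[0,0,0.9],0],
  [[0,0,0.9],0],
])

```text
time_s: 31.58
position: [0.4127, -0.082, 0.1527]
eef_rot: [-0.001, 0.763, -0.646, 0.002]
force: [-0.1, 0.5, -3.5]
finger_gap: 0.536
```

Emit:
play_rows([
  [[0,0,0.9],0],
  [[0,0,0.9],0],
  [[0,0,0.5],0],
  [[0,0,0.15],0],
  [[0,0,0],0],
  [[0,0,0],0],
  [[0,0,0],0],
])

```text
time_s: 32.17
position: [0.4131, -0.0825, 0.0801]
eef_rot: [-0.001, 0.763, -0.647, 0.001]
force: [-0.2, -0.1, -3.3]
finger_gap: 0.535
```

Run:
```python
from tri import *
t=towld([-29-158,-90-0.3,78.3]); delta(t[0],t[1],t[2],-80.6)
im=bot.capture('scene'); cv2.imwrite('pics/s23.png',cv2.resize(im[180:270,180:310],None,fx=5,fy=5,interpolation=2))
im=bot.capture('top'); cv2.imwrite('pics/t23.png',cv2.resize(im[180:240,270:350],None,fx=8,fy=8,interpolation=2))
```

```text
t 32.17 pos [ 0.4131 -0.0825  0.0801] yaw -80.58 F [-0.1633 -0.096  -3.2912] gap 0.535
units [0.0091 0.0652 0.0597] twist 0.003667304103373681
```

View pics/s23.png

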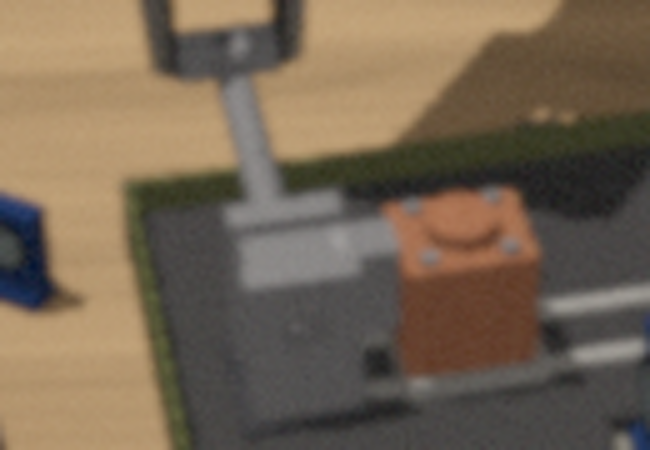

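View pics/t23.png

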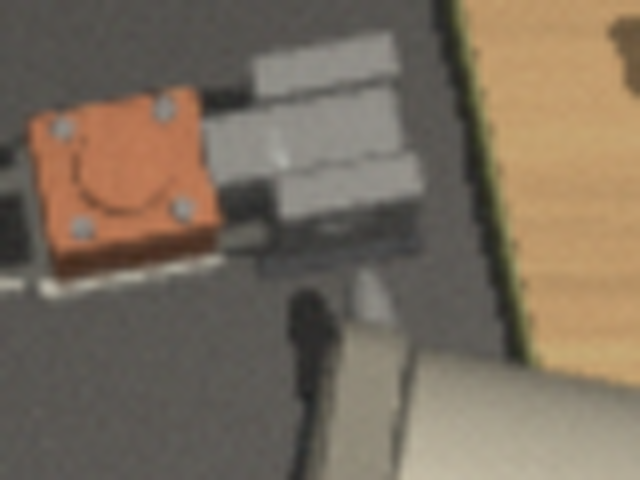

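Run:
```python
from tri import *
K,E=cam('top'); print((proj(K,E,[towld(p) for p in [(-47,-90,87),(-49,-90,85),(-47,-92,87)]])-[270,180])*8+3.5)
print(tocase(bot.get_obs()['position']))
```

```text
[[359.6718 269.847 ]
 [360.4779 276.4006]
 [365.2724 268.7952]]
[-185.1928  -90.1426   80.0781]
```

Emit:
play_rows([
  [[0,0,0.06],0],
  [[0,-0.2,0],0],
  [[0,-0.2,0],0],
  [[0,-0.2,0],0],
  [[0,-0.1,0],0],
  [[0,-0.1,0],0],
  [[0,0,0],0],
  [[0,0,0],0],
])

```text
time_s: 32.93
position: [0.4357, -0.0785, 0.077]
eef_rot: [0.0, 0.763, -0.647, -0.0]
force: [0.3, 0.2, -3.3]
finger_gap: 0.538
```

Emit:
play_rows([
  [[0,-0.1,-0.04],0],
  [[0,-0.1,0],0],
  [[0,-0.1,0],0],
  [[0,0,0],0],
])

```text
time_s: 33.27
position: [0.4454, -0.0771, 0.0785]
eef_rot: [-0.0, 0.763, -0.647, 0.0]
force: [0.2, 0.3, -3.0]
finger_gap: 0.538
```

```bash
python3 -c "
from tri import *
o=bot.get_obs();print(tocase(o['position']),o['force']@Rz,o['ft_torque'])"
```

```text
[-152.2968  -90.1716   78.5357] [ 0.2803  0.2871 -3.0105] [0.0977 0.0572 0.0353]
```

Emit:
play_rows([
  [[0,-0.12,0],0],
  [[0,-0.12,0],0],
  [[0,-0.12,0],0],
  [[0,-0.12,0],0],
  [[0,0,0],0],
])

```text
time_s: 33.68
position: [0.4598, -0.0747, 0.0784]
eef_rot: [-0.0, 0.763, -0.647, 0.0]
force: [-0.4, 0.9, -2.4]
finger_gap: 0.531
```

```bash
cat > st.py <<'E'
from tri import *
o=bot.get_obs();print(tocase(o['position']),'Fcase',o['force']@Rz,o['ft_torque'])
E
python3 st.py
```

```text
[-137.7637  -90.2273   78.4457] Fcase [-0.2851  0.9309 -2.3666] [0.0851 0.0822 0.1208]
```

Emit:
play_rows([
  [[0,-0.15,0],0],
  [[0,-0.15,0],0],
  [[0,-0.15,0],0],
  [[0,-0.15,0],0],
  [[0,-0.15,0],0],
  [[0,0,0],0],
])

```text
time_s: 34.18
position: [0.4822, -0.071, 0.0785]
eef_rot: [-0.0, 0.763, -0.647, 0.0]
force: [0.3, 2.1, -3.1]
finger_gap: 0.535
```

```bash
python3 st.py
```

```text
[-115.0339  -90.3615   78.4608] Fcase [ 0.6628  1.9983 -3.1427] [0.2558 0.0533 0.1028]
```

Emit:
play_rows([
  [[-0.01,-0.15,0],0],
  [[0,-0.2,0],0],
  [[0,-0.2,0],0],
  [[0,-0.2,0],0],
  [[0,-0.2,0],0],
  [[0,-0.2,0],0],
  [[0,0,0],0],
])

```text
time_s: 34.77
position: [0.5166, -0.0651, 0.0785]
eef_rot: [-0.0, 0.763, -0.647, 0.001]
force: [-0.6, 1.5, -2.4]
finger_gap: 0.536
```

```bash
python3 st.py
```

```text
[-80.1192 -90.3374  78.5057] Fcase [-0.3799  1.606  -2.3988] [0.099  0.0852 0.1043]
```

Emit:
play_rows([
  [[0,-0.2,0],0],
  [[0,-0.2,0],0],
  [[0,-0.2,0],0],
  [[0,-0.2,0],0],
  [[0,-0.2,0],0],
  [[0,-0.1,0],0],
  [[0,0,0],0],
])

```text
time_s: 35.35
position: [0.5484, -0.0597, 0.0784]
eef_rot: [-0.0, 0.763, -0.647, 0.0]
force: [0.4, 0.6, -2.5]
finger_gap: 0.537
```

```bash
python3 st.py;python3 - <<'E'
from h import *
im=bot.capture('wrist'); cv2.imwrite('pics/w24.png',im)
E
```

```text
[-47.8172 -90.4283  78.3977] Fcase [ 0.4523  0.5369 -2.4699] [0.0901 0.1068 0.0433]
```

View pics/w24.png

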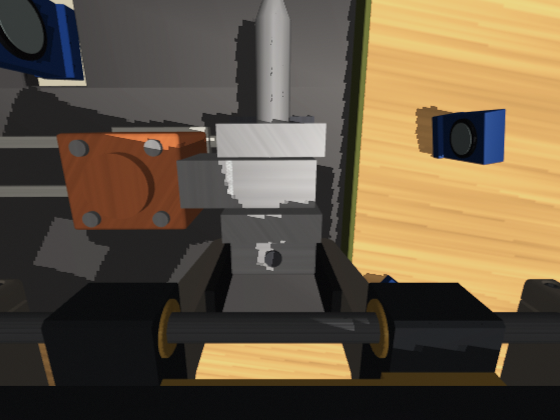

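Emit:
play_rows([
  [[0,-0.08,0],0],
  [[0,-0.06,0],0],
  [[0,-0.04,0],0],
  [[0,0,0],0],
])

```text
time_s: 35.73
position: [0.5531, -0.0589, 0.0784]
eef_rot: [-0.0, 0.763, -0.647, 0.0]
force: [0.4, 0.8, -1.9]
finger_gap: 0.536
```

Emit:
play_rows([
  [[0,-0.04,0],0],
  [[0,0,0],0],
])

```text
time_s: 35.9
position: [0.5542, -0.0587, 0.0784]
eef_rot: [-0.0, 0.763, -0.647, 0.0]
force: [1.3, 0.3, -2.0]
finger_gap: 0.539
```

Emit:
play_rows([
  [[0,-0.04,0],0],
  [[0,0,0],0],
])

```text
time_s: 36.07
position: [0.5543, -0.0586, 0.0781]
eef_rot: [0.001, 0.763, -0.647, -0.001]
force: [-4.3, 0.1, -0.6]
finger_gap: 0.54
```

```bash
python3 st.py
```

```text
[-41.8773 -90.3159  78.1368] Fcase [-4.2634  0.8416 -0.6446] [-0.0885  0.6956  0.0544]
```

Emit:
play_rows([
  [[0,-0.04,0],0],
  [[0,0,0],0],
  [[0,0,0],0],
])

```text
time_s: 36.32
position: [0.5543, -0.0585, 0.0778]
eef_rot: [0.001, 0.763, -0.647, -0.002]
force: [-7.7, -1.1, -0.6]
finger_gap: 0.536
```

Emit:
play_rows([
  [[0,0,0],0],
  [[0,0,0],0],
  [[0,0,0],0],
  [[0,0,0],0],
  [[0,0,0],0],
  [[0,0,0],0],
], grip=-0.6)

```text
time_s: 36.82
position: [0.5567, -0.0583, 0.0785]
eef_rot: [-0.0, 0.763, -0.647, 0.0]
force: [-0.5, -0.2, 0.9]
finger_gap: 0.799
```

```bash
python3 st.py;python3 - <<'E'
from h import *
im=bot.capture('wrist'); cv2.imwrite('pics/w25.png',im)
E
```

```text
[-39.3995 -90.4793  78.5422] Fcase [-0.4753 -0.1043  0.9431] [-0.0258  0.0228  0.0072]
```

View pics/w25.png

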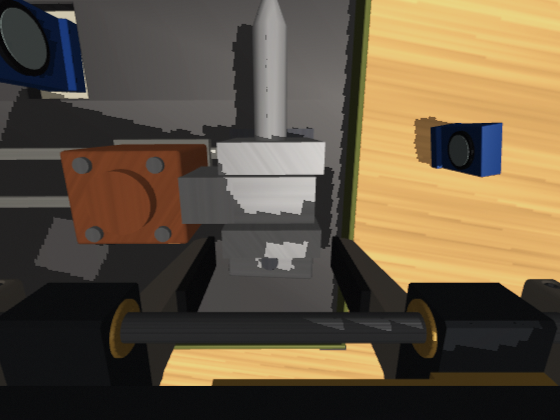

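Emit:
play_rows([
  [[0,0,-0.3],0],
  [[0,0,-0.7],0],
  [[0,0,-1],0],
  [[0,0,-1],0],
  [[0,0,-1],0],
  [[0,0,-1],0],
  [[0,0,-0.5],0],
  [[0,0,0],0],
])

```text
time_s: 37.53
position: [0.5586, -0.0585, 0.2481]
eef_rot: [-0.002, 0.763, -0.647, 0.003]
force: [1.2, 0.9, -0.2]
finger_gap: 0.798
```

Emit:
play_rows([
  [[0,0,0],0],
  [[0,0,0],0],
  [[0,0,0],0],
])

```text
time_s: 37.78
position: [0.5554, -0.0582, 0.2419]
eef_rot: [0.001, 0.763, -0.647, -0.001]
force: [-0.6, -0.3, -0.6]
finger_gap: 0.802
```

```bash
python3 st.py;python3 - <<'E'
from tri import *
o=bot.get_obs();im=bot.capture('wrist'); cv2.imwrite('pics/w26.png',im)
cv2.imwrite('pics/w26z.png',cv2.resize(im[0:270,130:390],None,fx=2.2,fy=2.2,interpolation=2))
s=bot.capture('scene'); cv2.imwrite('pics/s26.png',s)
K,E=cam('wrist',o)
for p in [(-29,-90,94),(-51,-90,94),(-51,-115,94),(-51,-65,94),(-29,-115,112),(-29,-65,112),(0,15-5,104)]: print(p,(proj(K,E,towld(p))[0]-[130,0])*2.2)
E
```

```text
[-40.6718 -90.1622 241.8884] Fcase [-0.6494 -0.2121 -0.6385] [ 0.0262 -0.0022  0.018 ]
(-29, -90, 94) [314.079  408.8534]
(-51, -90, 94) [314.3487 450.6505]
(-51, -115, 94) [362.6378 450.3766]
(-51, -65, 94) [266.0804 450.9242]
(-29, -115, 112) [365.9653 415.8567]
(-29, -65, 112) [262.0853 416.4619]
(0, 10, 104) [106.0038 354.8816]
```

View pics/w26z.png

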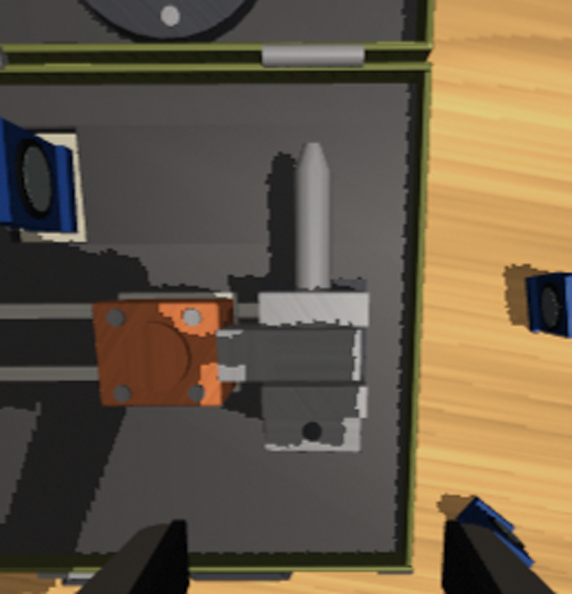

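View pics/s26.png

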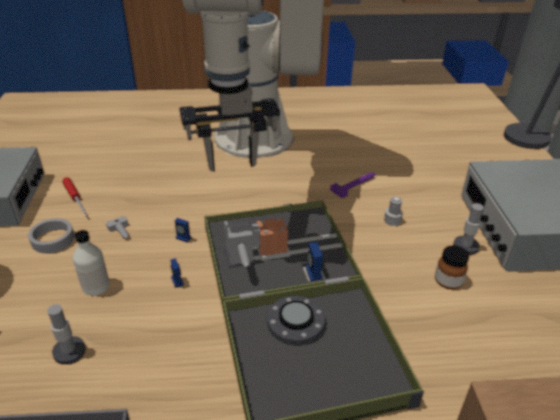

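```bash
python3 -c "
from bench import bot
print(bot.close_job(), bot.get_obs()['time_s'])"
```

```text
the job is handed in; nothing more can be done
the job is handed in; nothing more can be done
```

The job is done and handed in at about 38 s of the 72 s allowed; the hand-in reported no verdict. The lens mount stands in its pocket, the sledge is home, and the long pin is through the fork and lug with its head against the fork.

- **Lens mount:** I set it down in the pocket until it touched the floor, and it was still upright in the last pictures.
- **Sledge:** I pushed it until about 20 N showed it was against its stop. In the last wrist picture the back of the block was within about 1.5 mm of home.
- **Long pin, first try:** I aimed about 12 mm too high because of a sign slip. The tip hit the fork face at about 46 N and the pin twisted in the grip. I laid it on the bench, gripped it again and came in at the right height.
- **Long pin, second try:** It went in with side forces of 2 N or less. It met the fork within 0.1 mm of where I expected, and I pressed it home at about 8 N. In the last picture the rear edge of the head is within about 1 mm of its seated position.
- **Other things:** The bystanders looked unmoved in the last scene picture, though I did not measure them. The gripper ended open and well above everything, touching nothing.

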